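Find the nozzle case that rattles and hold it out

TASK

One of the three spray-gun nozzle cases under the loose dust cover has a nozzle that came loose: lift the cover off the tray and stand it flat on a clear stretch of the worktop, then take the cases out one after another and shake each lengthways, sharply enough for a loose nozzle to knock against its ends, putting every silent one back down into a pocket of the tray. When you have the one that rattles, hold it out forward, past the far side of the tray and 15 cm or more above the worktop, upright and still, and finish while still holding it there; leave the other things on the bench alone.

Things in the scene. Friction and masses are not known exactly. Their poses are not given: they have to be found in the camera images.
- tray_top (a point): centre of the top of the fixed storage tray's black insert, 45 mm above the worktop. Steel tray 172 (x) x 273 (y) x 33 high round an insert 152 x 253. x points to the tray's far long side, y left along its length, z up. Three pockets centred at y = +85, 0, -85 mm, each 132 (x) x 42 (y) x 38 deep; case and cover axes start parallel to these
- lid_knob (a point): middle of the round black knob (34 across, top 11 mm above this point) of the loose steel dust cover, 0.32 to 0.48 kg: a hood open below, outside 166 (x) x 267 (y), rim 97 mm below this point, flat top 23 mm below it. It starts with its rim on the tray's ledge, 33 mm above the worktop, 12 mm down over the insert with 3 mm play; case tops inside are 97 mm above the worktop
- case_a_mid (a point): centre of one of three identical latched plastic cases, 120 long (x) x 34 thick (y) x 90 high (z, up), 0.3 to 0.42 kg in all; flat broad faces, edges rounded, small latches on the top edge 37 mm either side of the middle. It starts on edge in a pocket, top 52 mm above the insert; which pocket changes. Weights differ at random, so weight tells nothing. Its position is at half height
- case_b_mid (a point): centre of a second case, same as case_a. In ONE of the three, a different one each time, a hidden nozzle (30 mm long, 0.14 kg) is loose: it slides 41 mm either way from the middle along the case's x, friction about 0.15, and stays where it stops when level; shaking along x throws it from end to end. Contents of the other two are packed tight
- case_c_mid (a point): centre of the third case, same as case_a. A loose nozzle is felt only through the held case: knocks as it hits the ends, and a weight shift of up to 0.11 N m at the wrist between one end and the other. Its position is not given
- toner1: bystander: small dropper bottle with a black cap, 42 mm across, 106 high; origin at the centre of its underside
- old_lid: bystander: paint-stained metal tin lid lying flat, 93 mm across, 7 high, to the right of the tray; nearer the robot than it, between the tray and the brush, the worktop is clear over 0.3 m across and 0.2 m deep (middle about 0.45 m ahead of the robot, 0.34 m to its right); origin at the centre of its underside
- brush: bystander: flat paint brush lying down at the right. (Ahead of the clear worktop, just right of the tray's far side, lies a fixed low pad of stir sticks, up to 66 mm high, its near right corner 0.52 m ahead of the robot.) Size 42 x 214 (its y) x 22 mm; origin at the centre of its underside

How it is judged:
By the outcome, as a careful person would: the job done as asked, in the order asked, and still so for the second after the job is handed in, while the arm keeps its last pose, push and grip.
It also fails if it takes over 72 s, if anything falls off the work surface, if the arm or the gripper's body presses on something with over 40 N, if the wrist force passes 120 N, or if a joint passes its speed limit or range.

ROBOT

A 6-joint arm with a two-finger parallel gripper is mounted at the origin on a cart in front of the work surface, level with it; the furniture and walls round the work are solid. World frame = base frame: x ahead of the robot, y to its left, z up, the work surface at z = 0. Lengths are in m, angles in degrees, forces in N, time in s.
With the tool pointing down it reaches from about 0.25 to 0.775 m from the base axis. Payload 4 kg.
Tool frame: the origin (TCP) lies on the centre line of the jaws, within the pads' length; the fingertips stand 19 mm ahead of it and the grasp point (between the pads) is the TCP; z points along the fingers, y is the line along which they close (so a half turn about z gives the same grasp; the last joint's range is limited). The gripper opens to 85 mm and grips with 20 to 120 N. Pads are 22 mm wide; open, the fingers measure 114 mm over their backs; the gripper's body (76 mm by 85 mm) begins 54 mm behind the grasp point. The pads swing forward as they close: fully open they stand 13 mm farther back than shut.
Start: joints at [58.837, 4.996, 78.535, -0, 96.463, -5.907], TCP at [0.235, 0.497, 0.25] pointing down, gripper open.
Joint ranges: [-177.83, 177.83], [-43.37, 116.18], [15.69, 146.23], [-61.86, 241.86], [9.47, 152.12], [-147.06, 147.06]. Speed limits (degrees/s): [159.86, 159.86, 180, 180, 180, 180].

INTERFACE

Orientations are given as a 3x3 rotation matrix whose columns are the frame's x, y, z axes.
In Python, from station import bot, viewer, hand_in gives the robot as it stands.
- The arm moves only by the shell command python3 -m inch 'ROWS' [OPENING]. ROWS is JSON, a list of rows, each an object with "xyz": the shift along the world's x, y, z each as a share of 2.5 cm, from -1 to 1, a list of three; "rotation": the turn, a rotation vector about the world's x, y, z each as a share of 6 degrees, from -1 to 1, a list of three. In form: [{"xyz": [dx, dy, dz], "rotation": [ax, ay, az]}, ...]. A call has 1 to 5 rows; each row shifts and turns the commanded pose from where the row before left it; what a row does not reach is not made up. A row lasts 1/10 s, in which the tool goes at most 50 mm and 8.59 degrees, less where a joint would pass 70% of its speed; a pose out of reach is approached as far as the arm can. A call with a number of a shift or a turn outside -1 to 1 is refused whole. A call with a gripper value outside its range is refused whole. OPENING is the opening, from 0 (shut) to 1 (fully open), set as the call begins (- or left out, the last holds). The fingers move at their own pace and stop on an object; the grip force is fixed at half the most. Time passes only in rows, so rows that do not move let the fingers close. It gives the time, the measured TCP pose, the force, the opening and the grip force at its end, in the units of the state.
- bot.read_state(): the state, without advancing time (a new reading comes with each control period).
- viewer.read_camera(name): name is "scene" or "top"; returns (picture, depth): 480x640x3 uint8, red, green, blue; 480x640 float32, m along the optical axis (not along the pixel's ray), 0 where there is no reading.
- viewer.get_calibration(name): a dict with "intrinsics" (3x3 intrinsics, pixels), "rvec" (rotation vector, rad) and "tvec" (3), from world to camera coordinates, as OpenCV has them. Camera axes: x right, y down, z forward; pixel columns grow to the right and rows downward; lengths in m; the calibration is good to about 2 mm. A picture is of the moment at which its call begins. get_calibration takes no time and is no camera call.
- hand_in(): hands the job in; it is judged then, once.
The state is a dict: "clock": time; "qpos": joint angles; "qvel": joint speeds; "joint_torque": joint torques, N m; "tcp_pos": TCP position; "orientation": TCP orientation; "wrist_force": force on the tool from outside, world axes, zero at the start; "moment": the same for the moment, N m; "opening": finger opening in m; "finger_force": force on a finger pad.
Only numpy, scipy, OpenCV 4.12 (cv2) and the standard library are available. Lean on these libraries where they do the work, as an engineer would, in place of code of your own. Each camera call takes 0.05 s, during which the arm holds its last target. There are 200 camera calls.

## Working session

There is one attempt and no reset: what is moved stays moved. The work goes in short steps, Python scripts to look and compute and a shell command to move; the robot and the scene stay as the last step left them, time stands still between calls to the robot, and variables do not carry over. Pictures are saved under pics/ and viewed, at most 10 in all, crops included, and the job is handed in when it is done.

```bash
ls; mkdir -p pics
cat > h.py <<'E'
import numpy as np, cv2
from station import bot, viewer
def cap(n):
    p,d=viewer.read_camera(n); return p,d
def cal(n):
    c=viewer.get_calibration(n); R=cv2.Rodrigues(np.array(c["rvec"],float))[0]
    return np.array(c["intrinsics"]),R,np.array(c["tvec"],float).ravel()
def cloud(n,d):
    K,R,t=cal(n); v,u=np.mgrid[:480,:640]
    P=np.stack([(u-K[0,2])/K[0,0]*d,(v-K[1,2])/K[1,1]*d,d],-1)
    return (P-t)@R
def ray(n,u,v,z):
    K,R,t=cal(n); r=R.T@np.linalg.solve(K,[u,v,1.]); o=-R.T@t
    return o+r*(z-o[2])/r[2]
E
python3 - <<'E'
from h import *
for n in("top","scene"):
    p,d=cap(n); cv2.imwrite(f"pics/{n}0.png",p[...,::-1]); np.save(f"{n}0.npy",d)
    K,R,t=cal(n); print(n,-R.T@t,R[2])
s=bot.read_state(); print(s)
E
```

```text
pics
top [-0.53001278 -0.38467509  1.58043822] [ 0.59211795  0.15089147 -0.79159844]
scene [-0.4301029   0.74468281  1.36599222] [ 0.55730825 -0.46490321 -0.68794805]
{'clock': 0.1, 'qpos': array([ 5.88365358e+01,  5.03708101e+00,  7.86170291e+01, -3.67443659e-04,
        9.64633109e+01, -5.90613119e+00]), 'qvel': array([ 0.08681076, -0.1222333 , -0.22630062,  0.06061353, -0.00612545,
       -0.02845679]), 'joint_torque': array([ 2.24856929e-03, -3.53012681e+01, -3.14220464e+01, -1.49016118e-04,
        7.96514883e-03, -9.63030189e-07]), 'tcp_pos': array([0.2344577 , 0.49706552, 0.24922673]), 'orientation': array([[-9.04400131e-01,  4.26684064e-01, -1.05506356e-03],
       [ 4.26685319e-01,  9.04398447e-01, -1.75694088e-03],
       [ 2.04539170e-04, -2.03915769e-03, -9.99997900e-01]]), 'wrist_force': array([1.28291885, 0.042959  , 0.10310188]), 'moment': array([ 0.00876197, -0.01828388,  0.04909463]), 'finger_force': 0.0, 'opening': 0.08543960443132603}
```

View pics/top0.png

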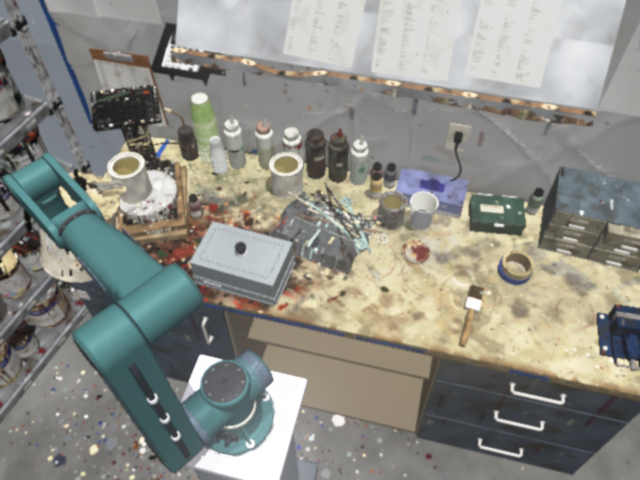

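View pics/scene0.png

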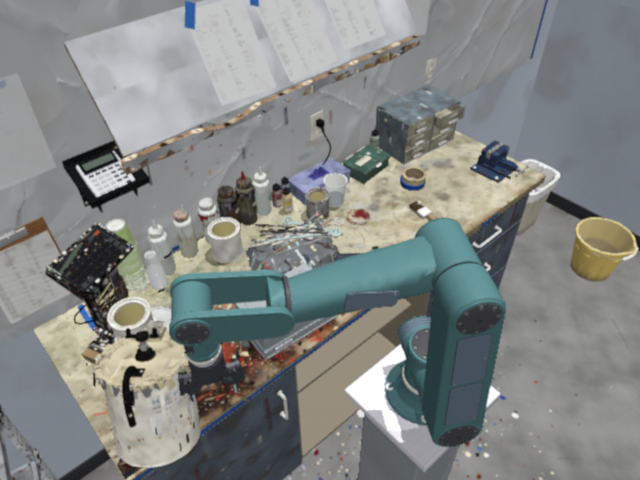

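The top view shows the cover at about (243,262) with its knob at (240,248). The old lid is at (417,252), the brush at (470,318) and the stir-stick pad near (325,235). In the scene view the arm hides the cover.

Run:
```python
from h import *
d=np.load("top0.npy"); W=cloud("top",d); p=cv2.imread("pics/top0.png")
for u,v in [(240,248),(240,244),(205,228),(297,238),(275,285),(192,265),(417,252),(470,318),(472,300),(463,344),(195,205),(290,320),(352,270),(325,235),(283,170)]: print((u,v),W[v,u].round(3))
# cover top plane: grey pixels with z in 0.095..0.115
z=W[...,2]
kn=z[255:275,215:260]; print(np.median(kn))
zt=np.median(kn)
m=(abs(z-zt)<.008)&(d>0)
m[:, :180]=0; m[:,310:]=0; m[:215]=0;m[310:]=0
n,l,st,c=cv2.connectedComponentsWithStats(m.astype('uint8'))
i=1+np.argmax(st[1:,4]); Q=W[l==i][:,:2].astype('float32')
r=cv2.minAreaRect(Q); print(r, cv2.boxPoints(r), len(Q))
k=(p.max(2)<70); k[:238]=0;k[258:]=0;k[:,228:]&=True;k[:,:228]=0;k[:,253:]=0
v,u=np.nonzero(k); print("knob px",u.mean(),v.mean(),len(u), W[k].min(0),W[k].max(0), np.median(W[k],0))
# box outline z-map around
for z0,z1 in((.02,.05),(.05,.09)):
    pass
```

```text
(240, 248) [0.444 0.118 0.136]
(240, 244) [0.452 0.12  0.145]
(205, 228) [ 0.587  0.306 -0.001]
(297, 238) [ 0.58  -0.017  0.054]
(275, 285) [ 0.38  -0.006  0.075]
(192, 265) [0.379 0.253 0.092]
(417, 252) [ 0.653 -0.396  0.005]
(470, 318) [ 0.441 -0.584  0.018]
(472, 300) [ 0.503 -0.583  0.021]
(463, 344) [ 0.353 -0.573  0.015]
(195, 205) [0.625 0.344 0.064]
(290, 320) [ 0.321 -0.065 -0.007]
(352, 270) [ 0.539 -0.207 -0.002]
(325, 235) [ 0.616 -0.1    0.05 ]
(283, 170) [0.881 0.119 0.026]
0.10712829691424432
((0.45078417658805847, 0.12087950110435486), (0.2718215882778168, 0.17473645508289337), 85.48556518554688) [[ 0.35298944 -0.00773285]
 [ 0.52718383 -0.02148641]
 [ 0.5485789   0.24949186]
 [ 0.37438452  0.2632454 ]] 3805
knob px 240.21428571428572 249.67857142857142 28 [0.43400032 0.10525474 0.12276364] [0.45083689 0.12659489 0.14319009] [0.43889942 0.11479833 0.13390298]
```

```bash
python3 - <<'E'
from h import *
d=np.load("top0.npy"); W=cloud("top",d)
print("ray knob",ray("top",240.2,249,.130), ray("top",240.2,248,.135))
g={}
for x in np.arange(.28,.66,.02):
    row=[]
    for y in np.arange(-.10,-.62,-.03):
        m=(abs(W[...,0]-x)<.01)&(abs(W[...,1]-y)<.015)&(d>0)
        row.append("%4d"%(1000*np.percentile(W[m][:,2],90)) if m.sum()>2 else "   .")
    print("%.2f"%x,*row)
E
R='{"xyz":[0.54,-0.94,0],"rotation":[0,0,0.217]}'
python3 -m inch '[{"xyz":[0.54,-0.94,0],"rotation":[0,0,0.22]},{"xyz":[0.54,-0.94,0],"rotation":[0,0,0.22]},{"xyz":[0.54,-0.94,0],"rotation":[0,0,0.22]},{"xyz":[0.54,-0.94,0],"rotation":[0,0,0.22]},{"xyz":[0.54,-0.94,0],"rotation":[0,0,0.22]}]' 1
python3 -m inch '[{"xyz":[0.54,-0.94,0],"rotation":[0,0,0.22]},{"xyz":[0.54,-0.94,0],"rotation":[0,0,0.22]},{"xyz":[0.54,-0.94,0],"rotation":[0,0,0.22]},{"xyz":[0.54,-0.94,0],"rotation":[0,0,0.22]},{"xyz":[0.54,-0.94,0],"rotation":[0,0,0.22]}]'
python3 -m inch '[{"xyz":[0.54,-0.94,0],"rotation":[0,0,0.22]},{"xyz":[0.54,-0.94,0],"rotation":[0,0,0.22]},{"xyz":[0.54,-0.94,0],"rotation":[0,0,0.22]},{"xyz":[0.54,-0.94,0],"rotation":[0,0,0.22]},{"xyz":[0.54,-0.94,0],"rotation":[0,0,0.22]}]'
```

```text
ray knob [0.44455625 0.11817794 0.13      ] [0.44470742 0.11763606 0.135     ]
0.28 -888 -894 -890 -886 -892 -888 -885 -888 -891 -889 -889 -890 -888 -889 -888 -888 -890 -891
0.30 -892 -887 -888 -887 -892 -892 -889 -890 -890 -885 -891 -890 -887 -888 -889 -890 -889 -887
0.32    3    2    3    2    1    2    2    1    2    2    2    3    2    1    4    1    2    3
0.34    3    4    3    3    4    3    4    4    3    3    5    5    4    2    4    2    1    2
0.36    4    3    4    4    3    4    4    4    3    4    5    2    4    4    0 -100   -3 -107
0.38    4    1    3    2    3    4    2    2    3    3    4    3    2    2    1    4   22    4
0.40    2    3    3    3    3    3    2    3    4    3    4    3    3    3    2    5   23    6
0.42    3    2    4    3    4    3    3    2    4    3    5    4    3    5    4    5   21    5
0.44    3    2    3    3    3    2    4    4    2    4    3    4    2    1    2    6   24    5
0.46    5    2    2    3    3    4    2    3    3    3    2    2    2    1    3    5   25    6
0.48    3    3    3    2    2    2    1    3    2    3    2    2    2  
[... 659 characters left out ...]
   4    5    5    4    5    7
0.64   51   65   70   62   54   56   55   12    8   10   10    9    6    7    7    5    4    3
clock: 0.6
tcp_pos: [0.3024, 0.3788, 0.2497]
orientation: [[-0.948, 0.319, -0.001], [0.319, 0.948, -0.001], [0.0, -0.001, -1.0]]
wrist_force: [-0.3, -0.3, 0.1]
opening: 0.0854
finger_force: 0.0
clock: 1.1
tcp_pos: [0.3698, 0.2613, 0.2498]
orientation: [[-0.978, 0.208, -0.001], [0.208, 0.978, -0.0], [0.001, -0.001, -1.0]]
wrist_force: [0.2, 0.6, 0.3]
opening: 0.0852
finger_force: 0.0
clock: 1.6
tcp_pos: [0.4373, 0.1439, 0.2498]
orientation: [[-0.996, 0.094, -0.001], [0.094, 0.996, -0.0], [0.001, -0.0, -1.0]]
wrist_force: [0.1, 0.5, 0.1]
opening: 0.0852
finger_force: 0.0
```

```bash
python3 -m inch '[{"xyz":[0.46,-0.98,0],"rotation":[0,0,0.1]},{"xyz":[0,0,-1],"rotation":[0,0,0]},{"xyz":[0,0,-1],"rotation":[0,0,0]},{"xyz":[0,0,-1],"rotation":[0,0,0]},{"xyz":[0,0,-0.8],"rotation":[0,0,0]}]'
python3 -m inch '[{"xyz":[0,0,-0.5],"rotation":[0,0,0]},{"xyz":[0,0,-0.4],"rotation":[0,0,0]},{"xyz":[0,0,0],"rotation":[0,0,0]}]'
python3 -m inch '[{"xyz":[0,0,0],"rotation":[0,0,0]},{"xyz":[0,0,0],"rotation":[0,0,0]},{"xyz":[0,0,0],"rotation":[0,0,0]},{"xyz":[0,0,0],"rotation":[0,0,0]},{"xyz":[0,0,0],"rotation":[0,0,0]}]' 0
python3 -m inch '[{"xyz":[0,0,0],"rotation":[0,0,0]},{"xyz":[0,0,0.2],"rotation":[0,0,0]},{"xyz":[0,0,0.4],"rotation":[0,0,0]},{"xyz":[0,0,0],"rotation":[0,0,0]}]'
```

```text
clock: 2.1
tcp_pos: [0.4478, 0.1201, 0.1532]
orientation: [[-0.996, 0.085, -0.003], [0.085, 0.996, -0.0], [0.003, -0.0, -1.0]]
wrist_force: [0.5, -0.3, -1.0]
opening: 0.0854
finger_force: 0.0
clock: 2.4
tcp_pos: [0.4479, 0.1203, 0.1315]
orientation: [[-0.996, 0.085, -0.003], [0.085, 0.996, -0.0], [0.003, -0.001, -1.0]]
wrist_force: [-1.0, 0.3, -0.7]
opening: 0.0856
finger_force: 0.0
clock: 2.9
tcp_pos: [0.4495, 0.1212, 0.1344]
orientation: [[-0.996, 0.084, 0.003], [0.084, 0.996, 0.002], [-0.003, 0.002, -1.0]]
wrist_force: [-0.4, 2.4, 5.2]
opening: 0.0314
finger_force: 59.5
clock: 3.3
tcp_pos: [0.4489, 0.12, 0.1485]
orientation: [[-0.996, 0.085, 0.001], [0.085, 0.996, -0.001], [-0.001, -0.001, -1.0]]
wrist_force: [0.1, -0.2, -2.9]
opening: 0.0312
finger_force: 61.0
```

```bash
python3 -m inch '[{"xyz":[0,0,0.5],"rotation":[0,0,0]},{"xyz":[0,0,0.9],"rotation":[0,0,0]},{"xyz":[0,0,1],"rotation":[0,0,0]},{"xyz":[0,0,1],"rotation":[0,0,0]},{"xyz":[0,-0.3,0.6],"rotation":[0,0,0]}]'
python3 - <<'E'
from h import *
p,d=cap("top"); cv2.imwrite("pics/top1.png",p[...,::-1]); np.save("top1.npy",d)
p,d=cap("scene"); cv2.imwrite("pics/scene1.png",p[...,::-1]); np.save("scene1.npy",d)
s=bot.read_state(); print(s["wrist_force"],s["qpos"])
E
```

```text
clock: 3.8
tcp_pos: [0.4492, 0.113, 0.2508]
orientation: [[-0.996, 0.084, 0.003], [0.084, 0.996, 0.0], [-0.003, 0.0, -1.0]]
wrist_force: [-1.0, 0.3, -3.8]
opening: 0.0312
finger_force: 61.0
[ 0.1645407   0.36378554 -3.59182122] [ 7.03989698e+00 -6.35255474e+00  8.96473296e+01 -6.62134325e-02
  9.63516966e+01 -7.80445523e+01]
```

View pics/top1.png

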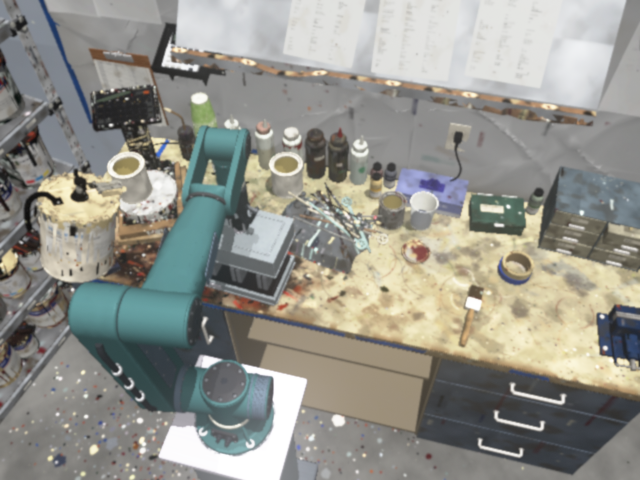

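The cover hangs clear around (255,240), with the cases showing under its near edge. I'll carry it to the right.

```bash
python3 -m inch '[{"xyz":[0,-0.6,0],"rotation":[0,0,0]},{"xyz":[0,-0.9,0],"rotation":[0,0,0]},{"xyz":[-0.05,-1,0],"rotation":[0,0,0]},{"xyz":[-0.05,-1,0],"rotation":[0,0,0]},{"xyz":[-0.05,-1,0],"rotation":[0,0,0]}]'
python3 -m inch '[{"xyz":[-0.05,-1,0],"rotation":[0,0,0]},{"xyz":[-0.05,-1,0],"rotation":[0,0,0]},{"xyz":[-0.05,-1,0],"rotation":[0,0,0]},{"xyz":[-0.05,-1,0],"rotation":[0,0,0]},{"xyz":[-0.05,-1,0],"rotation":[0,0,0.1]}]'
python3 -m inch '[{"xyz":[-0.05,-1,0],"rotation":[0,0,0.1]},{"xyz":[-0.05,-1,0],"rotation":[0,0,0.1]},{"xyz":[-0.05,-1,0],"rotation":[0,0,0.1]},{"xyz":[-0.05,-1,0],"rotation":[0,0,0.1]},{"xyz":[0,-1,0],"rotation":[0,0,0.1]}]'
python3 -m inch '[{"xyz":[0,-1,0],"rotation":[0,0,0]},{"xyz":[0,-1,-0.4],"rotation":[0,0,0]},{"xyz":[0,-0.9,-0.8],"rotation":[0,0,0]},{"xyz":[0,-0.4,-1],"rotation":[0,0,0]},{"xyz":[0,0,-1],"rotation":[0,0,0]}]'
python3 -c '
from station import bot
s=bot.read_state();print(s["qpos"])'
```

```text
clock: 4.4
tcp_pos: [0.4441, -0.0004, 0.2465]
orientation: [[-0.996, 0.085, -0.003], [0.085, 0.996, 0.0], [0.003, -0.0, -1.0]]
wrist_force: [-0.3, -0.9, -3.3]
opening: 0.031
finger_force: 61.0
clock: 4.9
tcp_pos: [0.4379, -0.1254, 0.2466]
orientation: [[-0.997, 0.074, -0.002], [0.074, 0.997, 0.001], [0.002, 0.001, -1.0]]
wrist_force: [0.2, -0.6, -3.9]
opening: 0.0313
finger_force: 60.9
clock: 5.4
tcp_pos: [0.4329, -0.2502, 0.2465]
orientation: [[-1.0, 0.022, -0.002], [0.022, 1.0, 0.001], [0.002, 0.001, -1.0]]
wrist_force: [1.0, 0.0, -3.7]
opening: 0.0315
finger_force: 60.9
clock: 5.9
tcp_pos: [0.4329, -0.3333, 0.1656]
orientation: [[-1.0, 0.024, -0.002], [0.024, 1.0, 0.001], [0.002, 0.001, -1.0]]
wrist_force: [-0.4, -0.0, -3.9]
opening: 0.0316
finger_force: 61.0
[-4.35183324e+01  6.43459387e+00  8.66416634e+01 -4.60214321e-02
  8.70265036e+01 -1.32127366e+02]
```

```bash
python3 -m inch '[{"xyz":[-0.1,-0.5,-1],"rotation":[0,0,0]},{"xyz":[0,-0.1,-0.8],"rotation":[0,0,0]},{"xyz":[0,0,-0.4],"rotation":[0,0,0]},{"xyz":[0,0,-0.2],"rotation":[0,0,0]},{"xyz":[0,0,0],"rotation":[0,0,0]}]'
python3 -m inch '[{"xyz":[0,0,-0.08],"rotation":[0,0,0]},{"xyz":[0,0,0],"rotation":[0,0,0]}]'
```

```text
clock: 6.4
tcp_pos: [0.431, -0.3466, 0.1072]
orientation: [[-1.0, 0.022, -0.001], [0.022, 1.0, 0.001], [0.001, 0.001, -1.0]]
wrist_force: [-0.2, -0.1, -2.9]
opening: 0.0314
finger_force: 61.0
clock: 6.6
tcp_pos: [0.4317, -0.3473, 0.107]
orientation: [[-1.0, 0.022, 0.001], [0.022, 1.0, -0.001], [-0.002, -0.001, -1.0]]
wrist_force: [0.3, -1.4, -4.3]
opening: 0.0315
finger_force: 61.0
```

```bash
python3 -m inch '[{"xyz":[0,0,-0.1],"rotation":[0,0,0]},{"xyz":[0,0,-0.1],"rotation":[0,0,0]}]'
python3 -m inch '[{"xyz":[0,0,-0.08],"rotation":[0,0,0]},{"xyz":[0,0,0],"rotation":[0,0,0]}]'
```

```text
clock: 6.8
tcp_pos: [0.4315, -0.3475, 0.1016]
orientation: [[-1.0, 0.022, 0.001], [0.022, 1.0, -0.001], [-0.001, -0.001, -1.0]]
wrist_force: [1.1, -3.6, 1.0]
opening: 0.0315
finger_force: 61.6
clock: 7.0
tcp_pos: [0.4315, -0.3476, 0.1014]
orientation: [[-1.0, 0.022, 0.002], [0.022, 1.0, -0.002], [-0.002, -0.002, -1.0]]
wrist_force: [-2.2, 1.2, 6.1]
opening: 0.0316
finger_force: 61.9
```

```bash
python3 -m inch '[{"xyz":[0,0,0],"rotation":[0,0,0]},{"xyz":[0,0,0],"rotation":[0,0,0]},{"xyz":[0,0,0],"rotation":[0,0,0]},{"xyz":[0,0,0],"rotation":[0,0,0]}]' 1
python3 -m inch '[{"xyz":[0,0,0.4],"rotation":[0,0,0]},{"xyz":[0,0,1],"rotation":[0,0,0]},{"xyz":[0,0,1],"rotation":[0,0,0]},{"xyz":[0,0,1],"rotation":[0,0,0]},{"xyz":[0,0.5,1],"rotation":[0,0,0]}]'
python3 - <<'E'
from h import *
p,d=cap("top"); cv2.imwrite("pics/top2.png",cv2.resize(p[...,::-1][190:350,150:410],None,fx=3,fy=3,interpolation=cv2.INTER_CUBIC)); np.save("top2.npy",d); np.save("top2c.npy",p)
p,d=cap("scene"); cv2.imwrite("pics/scene2.png",p[...,::-1]); np.save("scene2.npy",d)
E
```

```text
clock: 7.4
tcp_pos: [0.4312, -0.3471, 0.0988]
orientation: [[-1.0, 0.022, 0.0], [0.022, 1.0, 0.0], [-0.0, 0.0, -1.0]]
wrist_force: [0.5, -0.2, -0.2]
opening: 0.085
finger_force: 0.0
clock: 7.9
tcp_pos: [0.4311, -0.3354, 0.2105]
orientation: [[-1.0, 0.023, 0.001], [0.023, 1.0, -0.001], [-0.001, -0.001, -1.0]]
wrist_force: [1.1, 0.7, -0.3]
opening: 0.0854
finger_force: 0.0
```

View pics/top2.png

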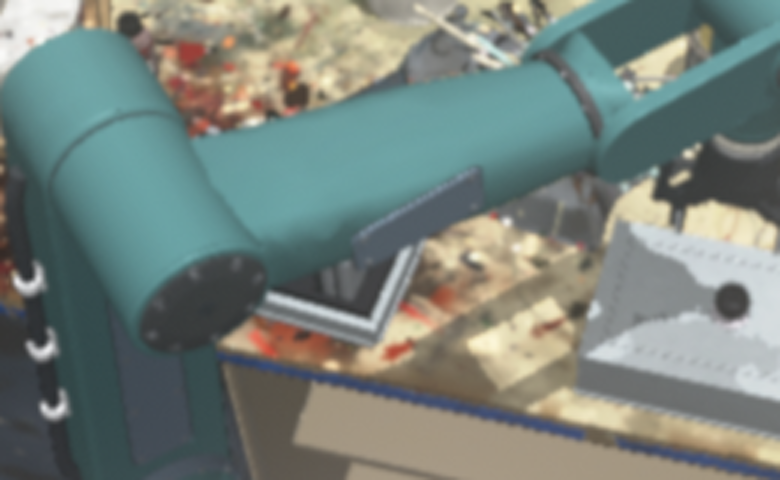

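The forearm hides the tray in this view. The cover stands flat with its knob free, at crop pixel (732,300). I'll check the scene depth for the case tops.

Run:
```python
from h import *
d=np.load("scene2.npy"); W=cloud("scene",d)
x,y,z=W[...,0],W[...,1],W[...,2]
m=(d>0)&(x>.36)&(x<.54)&(y>-.03)&(y<.27)&(z>.085)&(z<.12)
n,l,st,c=cv2.connectedComponentsWithStats(m.astype('uint8'))
for i in range(1,n):
    if st[i,4]>40:
        Q=W[l==i]; r=cv2.minAreaRect(Q[:,:2].astype('float32')); print(st[i],r,np.median(Q[:,2]))
```

```text
[294 275  30  29 366] ((0.4428628385066986, 0.03996361792087555), (0.04007638990879059, 0.12520261108875275), 84.38259887695312) 0.09658465850118438
[272 287  29  30 374] ((0.4490913152694702, 0.12449236959218979), (0.03772684559226036, 0.12104333192110062), 86.1488037109375) 0.09670010187422379
[248 300  30  30 396] ((0.4565317928791046, 0.2092915177345276), (0.03817345201969147, 0.12229471653699875), 84.72913360595703) 0.09681132795906625
```

View pics/scene2.png

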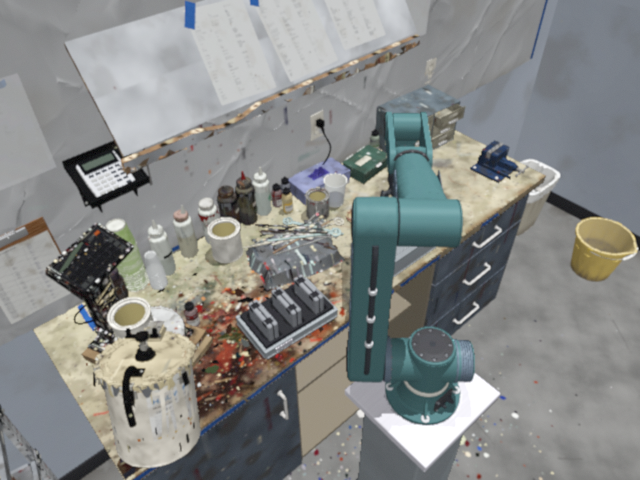

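The scene view shows the open tray with three cases at about (263,325), (287,305) and (309,292). I'll go to the right-hand case first.

```bash
python3 -m inch '[{"xyz":[0.03,1,0],"rotation":[0,0,-0.04]},{"xyz":[0.03,1,0],"rotation":[0,0,-0.04]},{"xyz":[0.03,1,0],"rotation":[0,0,-0.04]},{"xyz":[0.03,1,0],"rotation":[0,0,-0.04]},{"xyz":[0.03,1,0],"rotation":[0,0,-0.04]}]' 0.75
python3 -m inch '[{"xyz":[0.03,1,0],"rotation":[0,0,-0.04]},{"xyz":[0.03,1,0],"rotation":[0,0,-0.04]},{"xyz":[0.03,1,0],"rotation":[0,0,-0.04]},{"xyz":[0.03,1,0],"rotation":[0,0,-0.04]},{"xyz":[0.03,1,0],"rotation":[0,0,-0.04]}]'
python3 -m inch '[{"xyz":[0.03,1,0],"rotation":[0,0,-0.04]},{"xyz":[0.03,1,0],"rotation":[0,0,-0.04]},{"xyz":[0.03,1,0],"rotation":[0,0,-0.04]},{"xyz":[0.03,1,0],"rotation":[0,0,-0.04]},{"xyz":[0.03,0.8,0],"rotation":[0,0,0]}]'
python3 -m inch '[{"xyz":[0,0,0],"rotation":[0,0,0]}]'
```

```text
clock: 8.5
tcp_pos: [0.4346, -0.2086, 0.2081]
orientation: [[-0.999, 0.043, -0.001], [0.043, 0.999, 0.001], [0.001, 0.0, -1.0]]
wrist_force: [0.1, 0.2, -0.3]
opening: 0.0645
finger_force: 0.0
clock: 9.0
tcp_pos: [0.4384, -0.0837, 0.2082]
orientation: [[-0.998, 0.064, -0.001], [0.064, 0.998, 0.0], [0.001, 0.0, -1.0]]
wrist_force: [-0.9, 0.4, -0.4]
opening: 0.0639
finger_force: 0.0
clock: 9.5
tcp_pos: [0.4421, 0.0366, 0.2082]
orientation: [[-0.997, 0.08, -0.001], [0.08, 0.997, 0.0], [0.001, 0.0, -1.0]]
wrist_force: [0.7, -0.2, -0.4]
opening: 0.064
finger_force: 0.0
clock: 9.6
tcp_pos: [0.4421, 0.0371, 0.2082]
orientation: [[-0.997, 0.077, -0.001], [0.077, 0.997, 0.001], [0.001, 0.001, -1.0]]
wrist_force: [-0.9, -0.5, -0.1]
opening: 0.0639
finger_force: 0.0
```

```bash
python3 -m inch '[{"xyz":[0.04,0.1,-1],"rotation":[0,0,0]},{"xyz":[0,0,-1],"rotation":[0,0,0]},{"xyz":[0,0,-1],"rotation":[0,0,0]},{"xyz":[0,0,-0.9],"rotation":[0,0,0]},{"xyz":[0,0,-0.8],"rotation":[0,0,0]}]'
python3 -m inch '[{"xyz":[0,0,-0.5],"rotation":[0,0,0]},{"xyz":[0,0,-0.2],"rotation":[0,0,0]},{"xyz":[0,0,0],"rotation":[0,0,0]}]'
python3 -m inch '[{"xyz":[0,0,0],"rotation":[0,0,0]},{"xyz":[0,0,0],"rotation":[0,0,0]},{"xyz":[0,0,0],"rotation":[0,0,0]},{"xyz":[0,0,0],"rotation":[0,0,0]},{"xyz":[0,0,0],"rotation":[0,0,0]}]' 0
python3 -m inch '[{"xyz":[0,0,0.3],"rotation":[0,0,0]},{"xyz":[0,0,0.8],"rotation":[0,0,0]},{"xyz":[0,0,1],"rotation":[0,0,0]},{"xyz":[0,0,1],"rotation":[0,0,0]},{"xyz":[0,0,1],"rotation":[0,0,0]}]'
python3 -m inch '[{"xyz":[0,0,1],"rotation":[0,0,0]},{"xyz":[0,0,1],"rotation":[0,0,0]},{"xyz":[0,0,0.8],"rotation":[0,0,0]},{"xyz":[0,0,0],"rotation":[0,0,0]},{"xyz":[0,0,0],"rotation":[0,0,0]}]'
python3 -c '
from station import bot
s=bot.read_state();print(s["qpos"],s["wrist_force"],s["moment"])'
```

```text
clock: 10.1
tcp_pos: [0.4428, 0.0369, 0.0896]
orientation: [[-0.997, 0.081, -0.002], [0.081, 0.997, -0.001], [0.002, -0.001, -1.0]]
wrist_force: [0.1, -0.6, 1.5]
opening: 0.064
finger_force: 0.0
clock: 10.4
tcp_pos: [0.4432, 0.0375, 0.0734]
orientation: [[-0.997, 0.081, -0.001], [0.081, 0.997, -0.0], [0.001, -0.0, -1.0]]
wrist_force: [0.2, 0.2, -0.2]
opening: 0.0641
finger_force: 0.0
clock: 10.9
tcp_pos: [0.4445, 0.0381, 0.0752]
orientation: [[-0.997, 0.08, 0.003], [0.08, 0.997, 0.0], [-0.003, 0.0, -1.0]]
wrist_force: [1.3, 0.6, 5.5]
opening: 0.0335
finger_force: 60.7
clock: 11.4
tcp_pos: [0.4421, 0.0379, 0.1758]
orientation: [[-0.997, 0.081, -0.004], [0.081, 0.997, -0.0], [0.004, -0.0, -1.0]]
wrist_force: [0.9, 0.1, -3.5]
opening: 0.0332
finger_force: 60.1
clock: 11.9
tcp_pos: [0.4428, 0.0379, 0.2451]
orientation: [[-0.997, 0.081, -0.002], [0.081, 0.997, 0.0], [0.002, -0.0, -1.0]]
wrist_force: [-0.6, 0.3, -3.4]
opening: 0.0333
finger_force: 60.0
[-2.42182794e+00 -8.49169736e+00  9.22544678e+01 -3.36131072e-03
  9.63630471e+01 -8.78021080e+01] [-0.6193886   0.31203815 -3.35581816] [ 0.00939347 -0.01512424 -0.04648993]
```

```bash
cat > m.py <<'E'
from station import bot
s=bot.read_state(); print("M",s["moment"].round(3),"F",s["wrist_force"].round(2))
E
echo SHAKE
python3 -m inch '[{"xyz":[1,-0.08,0],"rotation":[-0.06,-0.75,0]},{"xyz":[1,-0.08,0],"rotation":[-0.06,-0.75,0]},{"xyz":[-1,0.08,0],"rotation":[0.06,0.75,0]},{"xyz":[-1,0.08,0],"rotation":[0.06,0.75,0]},{"xyz":[-1,0.08,0],"rotation":[0.06,0.75,0]}]'; python3 m.py
python3 -m inch '[{"xyz":[-1,0.08,0],"rotation":[0.06,0.75,0]},{"xyz":[1,-0.08,0],"rotation":[-0.06,-0.75,0]},{"xyz":[1,-0.08,0],"rotation":[-0.06,-0.75,0]},{"xyz":[1,-0.08,0],"rotation":[-0.06,-0.75,0]},{"xyz":[1,-0.08,0],"rotation":[-0.06,-0.75,0]}]' ; python3 m.py
python3 -m inch '[{"xyz":[-1,0.08,0],"rotation":[0.06,0.75,0]},{"xyz":[-1,0.08,0],"rotation":[0.06,0.75,0]},{"xyz":[-1,0.08,0],"rotation":[0.06,0.75,0]},{"xyz":[-1,0.08,0],"rotation":[0.06,0.75,0]},{"xyz":[1,-0.08,0],"rotation":[-0.06,-0.75,0]}]'; python3 m.py
python3 -m inch '[{"xyz":[1,-0.08,0],"rotation":[-0.06,-0.75,0]},{"xyz":[0,0,0],"rotation":[0.08,1,0]},{"xyz":[0,0,0],"rotation":[0.08,1,0]},{"xyz":[0,0,0],"rotation":[0.08,1,0]},{"xyz":[0,0,0],"rotation":[0,0,0]}]'
python3 -m inch '[{"xyz":[0,0,0],"rotation":[0,0,0]},{"xyz":[0,0,0],"rotation":[-0.08,-1,0]},{"xyz":[0,0,0],"rotation":[-0.08,-1,0]},{"xyz":[0,0,0],"rotation":[-0.08,-1,0]},{"xyz":[0,0,0],"rotation":[0,0,0]}]' 
for i in 1 2 3; do python3 -m inch '[{"xyz":[0,0,0],"rotation":[0,0,0]}]' >/dev/null; python3 m.py; done
python3 -m inch '[{"xyz":[0,0,0],"rotation":[-0.08,-1,0]},{"xyz":[0,0,0],"rotation":[-0.08,-1,0]},{"xyz":[0,0,0],"rotation":[-0.08,-1,0]},{"xyz":[0,0,0],"rotation":[0,0,0]},{"xyz":[0,0,0],"rotation":[0,0,0]}]'
python3 -m inch '[{"xyz":[0,0,0],"rotation":[0.08,1,0]},{"xyz":[0,0,0],"rotation":[0.08,1,0]},{"xyz":[0,0,0],"rotation":[0.08,1,0]},{"xyz":[0,0,0],"rotation":[0,0,0]}]' 
for i in 1 2 3; do python3 -m inch '[{"xyz":[0,0,0],"rotation":[0,0,0]}]' >/dev/null; python3 m.py; done
```

```text
SHAKE
clock: 12.4
tcp_pos: [0.4163, 0.04, 0.2438]
orientation: [[-0.993, 0.081, -0.087], [0.08, 0.997, 0.007], [0.087, -0.0, -0.996]]
wrist_force: [0.7, -0.6, -4.6]
opening: 0.0334
finger_force: 60.2
M [ 0.015 -0.043 -0.008] F [ 0.74 -0.59 -4.64]
clock: 12.9
tcp_pos: [0.4931, 0.0339, 0.2434]
orientation: [[-0.985, 0.08, 0.154], [0.079, 0.997, -0.013], [-0.155, -0.0, -0.988]]
wrist_force: [-0.6, 0.1, -3.5]
opening: 0.0334
finger_force: 60.4
M [ 0.028  0.136 -0.007] F [-0.58  0.12 -3.51]
clock: 13.4
tcp_pos: [0.4156, 0.0401, 0.2426]
orientation: [[-0.993, 0.08, -0.088], [0.08, 0.997, 0.007], [0.088, -0.0, -0.996]]
wrist_force: [1.2, -0.5, -4.1]
opening: 0.0335
finger_force: 60.4
M [ 0.022 -0.218 -0.015] F [ 1.23 -0.52 -4.06]
clock: 13.9
tcp_pos: [0.4439, 0.0376, 0.2418]
orientation: [[-0.945, 0.081, -0.317], [0.077, 0.997, 0.025], [0.318, -0.001, -0.948]]
wrist_force: [0.0, -0.5, -4.5]
opening: 0.0334
finger_force: 61.2
clock: 14.4
tcp_pos: [0.4406, 0.0384, 0.2472]
orientation: [[-0.997, 0.08, 0.003], [0.08, 0.997, 0.0], [-0.003, 0.0, -1.0]]
wrist_force: [-0.6, 0.3, -3.4]
opening: 0.0335
finger_force: 61.2
M [-0.046 -0.016  0.009] F [-0.12  0.73 -3.27]
M [-0.002  0.018  0.006] F [ 0.08  0.43 -4.72]
M [-0.035 -0.056  0.005] F [ 0.4  -0.88 -3.62]
clock: 15.2
tcp_pos: [0.4432, 0.0379, 0.2461]
orientation: [[-0.949, 0.08, 0.306], [0.077, 0.997, -0.024], [-0.307, 0.0, -0.952]]
wrist_force: [0.6, 0.7, -3.9]
opening: 0.0332
finger_force: 61.2
clock: 15.6
tcp_pos: [0.4466, 0.0374, 0.2455]
orientation: [[-0.997, 0.081, -0.003], [0.081, 0.997, 0.0], [0.003, -0.0, -1.0]]
wrist_force: [0.2, -0.4, -4.1]
opening: 0.0339
finger_force: 61.2
M [0.003 0.075 0.047] F [-0.51 -0.23 -3.3 ]
M [ 0.034 -0.058 -0.028] F [-0.39 -0.27 -4.17]
M [ 0.047 -0.152 -0.012] F [-0.36  0.58 -3.7 ]
```

```bash
for i in 1 2 3 4 5 6 7 8 9 10; do python3 -m inch '[{"xyz":[0,0,0],"rotation":[0,0,0]}]' >/dev/null; python3 m.py; done
```

```text
M [-0.053 -0.031 -0.059] F [ 0.22  0.76 -3.95]
M [0.021 0.074 0.021] F [-0.13  0.14 -3.42]
M [0.06  0.126 0.003] F [-0.18  0.51 -3.35]
M [-0.003  0.08   0.038] F [ 0.02 -0.32 -3.96]
M [-0.029  0.022 -0.048] F [ 0.24  0.26 -3.3 ]
M [ 0.055 -0.044  0.016] F [-0.21  0.76 -4.8 ]
M [-0.019 -0.027 -0.007] F [-0.88 -0.69 -3.01]
M [-0.004  0.029 -0.041] F [-0.13 -0.26 -3.35]
M [ 0.005  0.097 -0.04 ] F [-0.58 -0.54 -4.18]
M [-0.017  0.058 -0.027] F [ 0.11  0.5  -3.37]
```

```bash
cat > m.py <<'E'
from station import bot
s=bot.read_state(); print("My %.3f Fz %.2f"%(s["moment"][1],s["wrist_force"][2]),"tq",s["joint_torque"].round(3),"vel %.2f"%abs(s["qvel"]).max())
E
python3 m.py
python3 -m inch '[{"xyz":[0,0,0],"rotation":[0.08,1,0]},{"xyz":[0,0,0],"rotation":[0.08,1,0]},{"xyz":[0,0,0],"rotation":[0.08,1,0]},{"xyz":[0,0,0],"rotation":[0,0,0]},{"xyz":[0,0,0],"rotation":[0,0,0]}]' >/dev/null
python3 -m inch '[{"xyz":[0,0,0],"rotation":[-0.06,-0.75,0]},{"xyz":[0,0,0],"rotation":[-0.06,-0.75,0]},{"xyz":[0,0,0],"rotation":[-0.06,-0.75,0]},{"xyz":[0,0,0],"rotation":[-0.04,-0.5,0]},{"xyz":[0,0,0],"rotation":[-0.02,-0.25,0]}]' 
for i in 1 2 3 4 5 6 7 8 9 10; do python3 -m inch '[{"xyz":[0,0,0],"rotation":[0,0,0]}]' >/dev/null; python3 m.py; done
```

```text
My 0.058 Fz -3.37 tq [ 1.0000e-03 -2.6456e+01 -3.3184e+01  0.0000e+00 -1.0000e-03 -0.0000e+00] vel 0.50
clock: 17.9
tcp_pos: [0.4421, 0.0382, 0.2477]
orientation: [[-0.997, 0.08, 0.005], [0.08, 0.997, -0.0], [-0.005, 0.0, -1.0]]
wrist_force: [-0.1, 0.9, -3.5]
opening: 0.0334
finger_force: 61.3
My -0.070 Fz -3.66 tq [ 6.6000e-02 -2.6843e+01 -3.2973e+01 -6.0000e-03 -8.2000e-02  3.0000e-03] vel 2.34
My -0.065 Fz -3.14 tq [ 8.3000e-02 -2.7015e+01 -3.3137e+01  4.0000e-03  2.0000e-02  0.0000e+00] vel 1.34
My -0.019 Fz -2.92 tq [ 5.6000e-02 -2.6915e+01 -3.3192e+01  3.0000e-03  2.3000e-02 -0.0000e+00] vel 0.65
My 0.086 Fz -3.81 tq [ 2.9000e-02 -2.6756e+01 -3.3206e+01  1.0000e-03  1.7000e-02 -0.0000e+00] vel 0.26
My 0.103 Fz -3.53 tq [ 1.2000e-02 -2.6609e+01 -3.3200e+01  1.0000e-03  1.0000e-02 -0.0000e+00] vel 0.52
My 0.056 Fz -3.99 tq [ 0.0000e+00 -2.6507e+01 -3.3190e+01  0.0000e+00  5.0000e-03 -0.0000e+00] vel 0.49
My -0.046 Fz -4.03 tq [-4.0000e-03 -2.6447e+01 -3.3183e+01  0.0000e+00  1.0000e-03 -0.0000e+00] vel 0.19
My -0.098 Fz -2.91 tq [-6.0000e-03 -2.6422e+01 -3.3180e+01 -0.0000e+00 -1.0000e-03 -0.0000e+00] vel 0.51
My -0.009 Fz -3.03 tq [-5.0000e-03 -2.6418e+01 -3.3180e+01  0.0000e+00 -1.0000e-03  0.0000e+00] vel 0.43
My 0.052 Fz -3.64 tq [-3.0000e-03 -2.6425e+01 -3.3181e+01 -0.0000e+00 -1.0000e-03  0.0000e+00] vel 0.17
```

```bash
python3 -m inch '[{"xyz":[0,0,-0.8],"rotation":[0,0,0]},{"xyz":[0,0,-1],"rotation":[0,0,0]},{"xyz":[0,0,-1],"rotation":[0,0,0]},{"xyz":[0,0,-0.5],"rotation":[0,0,0]},{"xyz":[0,0,0],"rotation":[0,0,0]}]'
python3 -m inch '[{"xyz":[0,0,-0.6],"rotation":[0,0,0]},{"xyz":[0,0,-0.6],"rotation":[0,0,0]},{"xyz":[0,0,-0.6],"rotation":[0,0,0]},{"xyz":[0,0,0],"rotation":[0,0,0]}]'; python3 m.py
```

```text
clock: 19.4
tcp_pos: [0.442, 0.038, 0.1617]
orientation: [[-0.997, 0.08, -0.005], [0.08, 0.997, 0.0], [0.005, -0.0, -1.0]]
wrist_force: [0.1, -0.2, -3.9]
opening: 0.0333
finger_force: 61.3
clock: 19.8
tcp_pos: [0.4428, 0.038, 0.1182]
orientation: [[-0.997, 0.08, -0.002], [0.08, 0.997, 0.0], [0.002, 0.0, -1.0]]
wrist_force: [-1.1, 0.1, -4.4]
opening: 0.0335
finger_force: 61.3
My 0.104 Fz -4.44 tq [-6.9000e-02 -2.7707e+01 -3.1960e+01  1.0000e-03 -3.3500e-01 -0.0000e+00] vel 2.07
```

```bash
python3 -m inch '[{"xyz":[0,0,-0.4],"rotation":[0,0,0]},{"xyz":[0,0,-0.4],"rotation":[0,0,0]},{"xyz":[0,0,-0.4],"rotation":[0,0,0]}]'
python3 -m inch '[{"xyz":[0,0,-0.3],"rotation":[0,0,0]},{"xyz":[0,0,-0.2],"rotation":[0,0,0]},{"xyz":[0,0,0],"rotation":[0,0,0]}]'
```

```text
clock: 20.1
tcp_pos: [0.4439, 0.0379, 0.0889]
orientation: [[-0.997, 0.08, 0.001], [0.08, 0.997, 0.0], [-0.001, 0.0, -1.0]]
wrist_force: [-0.2, -0.5, -3.5]
opening: 0.0332
finger_force: 61.3
clock: 20.4
tcp_pos: [0.4434, 0.0379, 0.0761]
orientation: [[-0.997, 0.08, -0.0], [0.08, 0.997, 0.0], [0.0, 0.0, -1.0]]
wrist_force: [-0.1, -0.3, -2.8]
opening: 0.0332
finger_force: 61.3
```

```bash
python3 -m inch '[{"xyz":[0,0,-0.06],"rotation":[0,0,0]},{"xyz":[0,0,0],"rotation":[0,0,0]},{"xyz":[0,0,0],"rotation":[0,0,0]},{"xyz":[0,0,0],"rotation":[0,0,0]}]' 0.75
python3 -m inch '[{"xyz":[0,0,0.5],"rotation":[0,0,0]},{"xyz":[0,0,1],"rotation":[0,0,0]},{"xyz":[0,0,1],"rotation":[0,0,0]},{"xyz":[0,0,0.7],"rotation":[0,0,0]},{"xyz":[0.05,0.8,0],"rotation":[0,0,0]}]'
python3 -m inch '[{"xyz":[0.07,1,0],"rotation":[0,0,0]},{"xyz":[0.07,1,0],"rotation":[0,0,0]},{"xyz":[0.07,0.7,0],"rotation":[0,0,0]},{"xyz":[0,0,0],"rotation":[0,0,0]},{"xyz":[0,0,0],"rotation":[0,0,0]}]'
python3 - <<'E'
from h import *
p,d=cap("scene"); W=cloud("scene",d)
x,y,z=W[...,0],W[...,1],W[...,2]
m=(d>0)&(x>.36)&(x<.54)&(y>-.03)&(y<.27)&(z>.085)&(z<.108)
n,l,st,c=cv2.connectedComponentsWithStats(m.astype('uint8'))
for i in range(1,n):
    if st[i,4]>30:
        Q=W[l==i]; r=cv2.minAreaRect(Q[:,:2].astype('float32')); print(st[i],r,np.median(Q[:,2]))
E
```

```text
clock: 20.8
tcp_pos: [0.4439, 0.0379, 0.0754]
orientation: [[-0.997, 0.08, 0.001], [0.08, 0.997, 0.0], [-0.001, 0.0, -1.0]]
wrist_force: [0.1, 0.2, 0.3]
opening: 0.0639
finger_force: 0.0
clock: 21.3
tcp_pos: [0.4471, 0.0568, 0.1596]
orientation: [[-0.996, 0.083, 0.008], [0.083, 0.997, -0.001], [-0.009, -0.0, -1.0]]
wrist_force: [-0.3, -0.1, 0.0]
opening: 0.0642
finger_force: 0.0
clock: 21.8
tcp_pos: [0.4501, 0.1254, 0.1556]
orientation: [[-0.997, 0.08, 0.001], [0.08, 0.997, -0.0], [-0.001, -0.0, -1.0]]
wrist_force: [-0.0, -0.0, -0.4]
opening: 0.0641
finger_force: 0.0
[297 275  27  29 338] ((0.44038480520248413, 0.04085865989327431), (0.036223579198122025, 0.12479139119386673), 84.76708221435547) 0.09682878811677799
[274 287  27  30 330] ((0.4500221610069275, 0.12337988615036011), (0.03812767192721367, 0.12215279042720795), 83.72100067138672) 0.09703286451775264
[248 300  30  31 401] ((0.4563145041465759, 0.20969879627227783), (0.037870652973651886, 0.1229005679488182), 84.60585021972656) 0.09706495409038221
```

```bash
python3 -m inch '[{"xyz":[0,-0.1,-1],"rotation":[0,0,0]},{"xyz":[0,0,-1],"rotation":[0,0,0]},{"xyz":[0,0,-0.8],"rotation":[0,0,0]},{"xyz":[0,0,-0.48],"rotation":[0,0,0]},{"xyz":[0,0,0],"rotation":[0,0,0]}]'
python3 -m inch '[{"xyz":[0,0,0],"rotation":[0,0,0]},{"xyz":[0,0,0],"rotation":[0,0,0]},{"xyz":[0,0,0],"rotation":[0,0,0]},{"xyz":[0,0,0],"rotation":[0,0,0]},{"xyz":[0,0,0],"rotation":[0,0,0]}]' 0
python3 -m inch '[{"xyz":[0,0,0.3],"rotation":[0,0,0]},{"xyz":[0,0,0.8],"rotation":[0,0,0]},{"xyz":[0,0,1],"rotation":[0,0,0]},{"xyz":[0,0,1],"rotation":[0,0,0]},{"xyz":[0,0,1],"rotation":[0,0,0]}]'
python3 -m inch '[{"xyz":[0,0,1],"rotation":[0,0,0]},{"xyz":[0,0,1],"rotation":[0,0,0]},{"xyz":[0,0,0.8],"rotation":[0,0,0]},{"xyz":[0,0,0],"rotation":[0,0,0]},{"xyz":[0,0,0],"rotation":[0,0,0]}]'
echo SHAKE
python3 -m inch '[{"xyz":[1,-0.08,0],"rotation":[-0.06,-0.75,0]},{"xyz":[1,-0.08,0],"rotation":[-0.06,-0.75,0]},{"xyz":[-1,0.08,0],"rotation":[0.06,0.75,0]},{"xyz":[-1,0.08,0],"rotation":[0.06,0.75,0]},{"xyz":[-1,0.08,0],"rotation":[0.06,0.75,0]}]'; python3 m.py
python3 -m inch '[{"xyz":[-1,0.08,0],"rotation":[0.06,0.75,0]},{"xyz":[1,-0.08,0],"rotation":[-0.06,-0.75,0]},{"xyz":[1,-0.08,0],"rotation":[-0.06,-0.75,0]},{"xyz":[1,-0.08,0],"rotation":[-0.06,-0.75,0]},{"xyz":[1,-0.08,0],"rotation":[-0.06,-0.75,0]}]' ; python3 m.py
python3 -m inch '[{"xyz":[-1,0.08,0],"rotation":[0.06,0.75,0]},{"xyz":[-1,0.08,0],"rotation":[0.06,0.75,0]},{"xyz":[-1,0.08,0],"rotation":[0.06,0.75,0]},{"xyz":[-1,0.08,0],"rotation":[0.06,0.75,0]},{"xyz":[1,-0.08,0],"rotation":[-0.06,-0.75,0]}]'; python3 m.py
python3 -m inch '[{"xyz":[1,-0.08,0],"rotation":[-0.06,-0.75,0]},{"xyz":[0,0,0],"rotation":[0.08,1,0]},{"xyz":[0,0,0],"rotation":[0.08,1,0]},{"xyz":[0,0,0],"rotation":[0.08,1,0]},{"xyz":[0,0,0],"rotation":[0,0,0]}]'
python3 -m inch '[{"xyz":[0,0,0],"rotation":[-0.06,-0.75,0]},{"xyz":[0,0,0],"rotation":[-0.06,-0.75,0]},{"xyz":[0,0,0],"rotation":[-0.06,-0.75,0]},{"xyz":[0,0,0],"rotation":[-0.04,-0.5,0]},{"xyz":[0,0,0],"rotation":[-0.02,-0.25,0]}]' 
for i in 1 2 3 4 5 6 7; do python3 -m inch '[{"xyz":[0,0,0],"rotation":[0,0,0]}]' >/dev/null; python3 m.py; done
python3 -m inch '[{"xyz":[0,0,0],"rotation":[-0.08,-1,0]},{"xyz":[0,0,0],"rotation":[-0.08,-1,0]},{"xyz":[0,0,0],"rotation":[-0.08,-1,0]},{"xyz":[0,0,0],"rotation":[0,0,0]},{"xyz":[0,0,0],"rotation":[0,0,0]}]'
python3 -m inch '[{"xyz":[0,0,0],"rotation":[0.06,0.75,0]},{"xyz":[0,0,0],"rotation":[0.06,0.75,0]},{"xyz":[0,0,0],"rotation":[0.06,0.75,0]},{"xyz":[0,0,0],"rotation":[0.04,0.5,0]},{"xyz":[0,0,0],"rotation":[0.02,0.25,0]}]' 
for i in 1 2 3 4 5 6 7; do python3 -m inch '[{"xyz":[0,0,0],"rotation":[0,0,0]}]' >/dev/null; python3 m.py; done
```

```text
clock: 22.35
tcp_pos: [0.4486, 0.122, 0.0711]
orientation: [[-0.997, 0.082, -0.004], [0.082, 0.997, -0.001], [0.004, -0.001, -1.0]]
wrist_force: [-0.6, -0.1, -0.3]
opening: 0.0641
finger_force: 0.0
clock: 22.85
tcp_pos: [0.4512, 0.1231, 0.0745]
orientation: [[-0.997, 0.08, 0.003], [0.08, 0.997, 0.0], [-0.003, 0.001, -1.0]]
wrist_force: [0.6, -0.4, 6.4]
opening: 0.0332
finger_force: 61.0
clock: 23.35
tcp_pos: [0.4486, 0.1228, 0.1749]
orientation: [[-0.997, 0.08, -0.004], [0.08, 0.997, -0.0], [0.004, -0.001, -1.0]]
wrist_force: [-0.4, -0.3, -3.7]
opening: 0.0335
finger_force: 60.0
clock: 23.85
tcp_pos: [0.4493, 0.1229, 0.2441]
orientation: [[-0.997, 0.08, -0.002], [0.08, 0.997, -0.0], [0.002, -0.0, -1.0]]
wrist_force: [-0.4, -0.0, -3.5]
opening: 0.0335
finger_force: 60.2
SHAKE
clock: 24.35
tcp_pos: [0.4228, 0.1249, 0.2428]
orientation: [[-0.993, 0.08, -0.087], [0.08, 0.997, 0.006], [0.087, -0.001, -0.996]]
wrist_force: [0.0, 0.3, -3.8]
opening: 0.0334
finger_force: 60.2
My -0.050 Fz -3.78 tq [-5.9000e-02 -2.8244e+01 -3.3012e+01 -6.2000e-02 -1.5000e-01 -3.0000e-02] vel 42.68
clock: 24.8
[... 2111 characters left out ...]
-01 -2.8407e+01 -3.3556e+01  2.5000e-02  6.4000e-02 -1.8000e-02] vel 2.01
My -0.008 Fz -3.40 tq [-1.7000e-01 -2.8224e+01 -3.3356e+01 -1.0000e-02 -3.3000e-02 -2.0000e-03] vel 1.20
My -0.017 Fz -3.58 tq [-1.1400e-01 -2.8292e+01 -3.3253e+01 -8.0000e-03 -3.1000e-02 -0.0000e+00] vel 0.56
My -0.030 Fz -4.13 tq [-6.1000e-02 -2.8417e+01 -3.3201e+01 -5.0000e-03 -2.1000e-02 -0.0000e+00] vel 0.12
My 0.058 Fz -3.64 tq [-2.3000e-02 -2.8538e+01 -3.3183e+01 -3.0000e-03 -1.4000e-02 -0.0000e+00] vel 0.10
My 0.012 Fz -3.76 tq [-0.0000e+00 -2.8627e+01 -3.3181e+01 -1.0000e-03 -9.0000e-03 -0.0000e+00] vel 0.17
My 0.036 Fz -3.31 tq [ 1.0000e-02 -2.8678e+01 -3.3185e+01  0.0000e+00 -6.0000e-03 -0.0000e+00] vel 0.31
```

```bash
python3 -m inch '[{"xyz":[0,0,-0.8],"rotation":[0,0,0]},{"xyz":[0,0,-1],"rotation":[0,0,0]},{"xyz":[0,0,-1],"rotation":[0,0,0]},{"xyz":[0,0,-1],"rotation":[0,0,0]},{"xyz":[0,0,-0.8],"rotation":[0,0,0]}]'
python3 -m inch '[{"xyz":[0,0,-0.5],"rotation":[0,0,0]},{"xyz":[0,0,-0.4],"rotation":[0,0,0]},{"xyz":[0,0,-0.4],"rotation":[0,0,0]},{"xyz":[0,0,-0.4],"rotation":[0,0,0]}]'
python3 -m inch '[{"xyz":[0,0,-0.3],"rotation":[0,0,0]},{"xyz":[0,0,-0.25],"rotation":[0,0,0]},{"xyz":[0,0,0],"rotation":[0,0,0]}]'
```

```text
clock: 29.25
tcp_pos: [0.4493, 0.1229, 0.1288]
orientation: [[-0.997, 0.08, -0.001], [0.08, 0.997, -0.0], [0.001, -0.0, -1.0]]
wrist_force: [0.9, -0.3, -3.7]
opening: 0.0332
finger_force: 60.3
clock: 29.65
tcp_pos: [0.4506, 0.123, 0.088]
orientation: [[-0.997, 0.08, 0.002], [0.08, 0.997, 0.0], [-0.002, 0.001, -1.0]]
wrist_force: [-0.0, 0.5, -3.8]
opening: 0.0331
finger_force: 60.2
clock: 29.95
tcp_pos: [0.4504, 0.123, 0.0746]
orientation: [[-0.997, 0.08, 0.001], [0.08, 0.997, 0.0], [-0.001, 0.0, -1.0]]
wrist_force: [0.2, 0.9, -3.7]
opening: 0.0329
finger_force: 60.5
```

```bash
cat > m2.py <<'E'
from station import bot,viewer
import numpy as np
a=[]
for i in range(16):
    viewer.read_camera("top"); a.append(bot.read_state()["moment"][1])
print("My",np.round(a,3),"mean %.3f sd %.3f"%(np.mean(a),np.std(a)))
E
python3 -m inch '[{"xyz":[0,0,-0.02],"rotation":[0,0,0]},{"xyz":[0,0,0],"rotation":[0,0,0]},{"xyz":[0,0,0],"rotation":[0,0,0]},{"xyz":[0,0,0],"rotation":[0,0,0]}]' 0.75
python3 -m inch '[{"xyz":[0,0,0.5],"rotation":[0,0,0]},{"xyz":[0,0,1],"rotation":[0,0,0]},{"xyz":[0,0,1],"rotation":[0,0,0]},{"xyz":[0,0,0.7],"rotation":[0,0,0]},{"xyz":[0.05,0.68,0],"rotation":[0,0,0]}]'
python3 -m inch '[{"xyz":[0.07,1,0],"rotation":[0,0,0]},{"xyz":[0.07,1,0],"rotation":[0,0,0]},{"xyz":[0.07,0.7,0],"rotation":[0,0,0]},{"xyz":[0,0,0],"rotation":[0,0,0]}]'
python3 -m inch '[{"xyz":[0,0,-1],"rotation":[0,0,0]},{"xyz":[0,0,-1],"rotation":[0,0,0]},{"xyz":[0,0,-0.8],"rotation":[0,0,0]},{"xyz":[0,0,-0.4],"rotation":[0,0,0]},{"xyz":[0,0,0],"rotation":[0,0,0]}]'
```

```text
clock: 30.35
tcp_pos: [0.4503, 0.123, 0.074]
orientation: [[-0.997, 0.081, 0.001], [0.081, 0.997, 0.0], [-0.001, 0.0, -1.0]]
wrist_force: [0.1, 1.0, 0.9]
opening: 0.0642
finger_force: 0.0
clock: 30.85
tcp_pos: [0.4535, 0.1394, 0.1584]
orientation: [[-0.997, 0.083, 0.008], [0.083, 0.997, 0.001], [-0.008, 0.001, -1.0]]
wrist_force: [-0.0, 0.3, 0.6]
opening: 0.0641
finger_force: 0.0
clock: 31.25
tcp_pos: [0.4567, 0.2092, 0.1547]
orientation: [[-0.997, 0.078, 0.001], [0.078, 0.997, 0.001], [-0.001, 0.001, -1.0]]
wrist_force: [-0.2, -1.6, -0.7]
opening: 0.0641
finger_force: 0.0
clock: 31.75
tcp_pos: [0.4555, 0.2066, 0.0725]
orientation: [[-0.997, 0.081, -0.003], [0.081, 0.997, -0.001], [0.003, -0.001, -1.0]]
wrist_force: [0.2, 0.8, -0.1]
opening: 0.0639
finger_force: 0.0
```

```bash
python3 -m inch '[{"xyz":[0,0,0],"rotation":[0,0,0]},{"xyz":[0,0,0],"rotation":[0,0,0]},{"xyz":[0,0,0],"rotation":[0,0,0]},{"xyz":[0,0,0],"rotation":[0,0,0]},{"xyz":[0,0,0],"rotation":[0,0,0]}]' 0
python3 -m inch '[{"xyz":[0,0,0.3],"rotation":[0,0,0]},{"xyz":[0,0,0.8],"rotation":[0,0,0]},{"xyz":[0,0,1],"rotation":[0,0,0]},{"xyz":[0,0,1],"rotation":[0,0,0]},{"xyz":[0,0,1],"rotation":[0,0,0]}]'
python3 -m inch '[{"xyz":[0,0,1],"rotation":[0,0,0]},{"xyz":[0,0,1],"rotation":[0,0,0]},{"xyz":[0,0,0.8],"rotation":[0,0,0]},{"xyz":[0,0,0],"rotation":[0,0,0]},{"xyz":[0,0,0],"rotation":[0,0,0]}]'
echo SHAKE
python3 -m inch '[{"xyz":[1,-0.08,0],"rotation":[-0.06,-0.75,0]},{"xyz":[1,-0.08,0],"rotation":[-0.06,-0.75,0]},{"xyz":[-1,0.08,0],"rotation":[0.06,0.75,0]},{"xyz":[-1,0.08,0],"rotation":[0.06,0.75,0]},{"xyz":[-1,0.08,0],"rotation":[0.06,0.75,0]}]'; python3 m.py
python3 -m inch '[{"xyz":[-1,0.08,0],"rotation":[0.06,0.75,0]},{"xyz":[1,-0.08,0],"rotation":[-0.06,-0.75,0]},{"xyz":[1,-0.08,0],"rotation":[-0.06,-0.75,0]},{"xyz":[1,-0.08,0],"rotation":[-0.06,-0.75,0]},{"xyz":[1,-0.08,0],"rotation":[-0.06,-0.75,0]}]' ; python3 m.py
python3 -m inch '[{"xyz":[-1,0.08,0],"rotation":[0.06,0.75,0]},{"xyz":[-1,0.08,0],"rotation":[0.06,0.75,0]},{"xyz":[-1,0.08,0],"rotation":[0.06,0.75,0]},{"xyz":[-1,0.08,0],"rotation":[0.06,0.75,0]},{"xyz":[1,-0.08,0],"rotation":[-0.06,-0.75,0]}]'; python3 m.py
python3 -m inch '[{"xyz":[1,-0.08,0],"rotation":[-0.06,-0.75,0]},{"xyz":[0,0,0],"rotation":[0.08,1,0]},{"xyz":[0,0,0],"rotation":[0.08,1,0]},{"xyz":[0,0,0],"rotation":[0.08,1,0]},{"xyz":[0,0,0],"rotation":[0,0,0]}]'
python3 -m inch '[{"xyz":[0,0,0],"rotation":[-0.06,-0.75,0]},{"xyz":[0,0,0],"rotation":[-0.06,-0.75,0]},{"xyz":[0,0,0],"rotation":[-0.06,-0.75,0]},{"xyz":[0,0,0],"rotation":[-0.04,-0.5,0]},{"xyz":[0,0,0],"rotation":[-0.02,-0.25,0]}]' 
python3 m2.py
python3 -m inch '[{"xyz":[0,0,0],"rotation":[-0.08,-1,0]},{"xyz":[0,0,0],"rotation":[-0.08,-1,0]},{"xyz":[0,0,0],"rotation":[-0.08,-1,0]},{"xyz":[0,0,0],"rotation":[0,0,0]},{"xyz":[0,0,0],"rotation":[0,0,0]}]'
python3 -m inch '[{"xyz":[0,0,0],"rotation":[0.06,0.75,0]},{"xyz":[0,0,0],"rotation":[0.06,0.75,0]},{"xyz":[0,0,0],"rotation":[0.06,0.75,0]},{"xyz":[0,0,0],"rotation":[0.04,0.5,0]},{"xyz":[0,0,0],"rotation":[0.02,0.25,0]}]' 
python3 m2.py
```

```text
clock: 32.25
tcp_pos: [0.4577, 0.2078, 0.0754]
orientation: [[-0.997, 0.08, 0.004], [0.08, 0.997, 0.001], [-0.003, 0.001, -1.0]]
wrist_force: [0.6, -0.2, 5.5]
opening: 0.0335
finger_force: 60.9
clock: 32.75
tcp_pos: [0.4552, 0.2071, 0.1756]
orientation: [[-0.997, 0.08, -0.004], [0.08, 0.997, -0.001], [0.004, -0.001, -1.0]]
wrist_force: [-0.6, -0.3, -3.1]
opening: 0.0331
finger_force: 60.1
clock: 33.25
tcp_pos: [0.4559, 0.2073, 0.2449]
orientation: [[-0.997, 0.08, -0.002], [0.08, 0.997, -0.0], [0.002, -0.001, -1.0]]
wrist_force: [0.3, -0.1, -3.8]
opening: 0.0333
finger_force: 60.1
SHAKE
clock: 33.75
tcp_pos: [0.4294, 0.2091, 0.2434]
orientation: [[-0.993, 0.08, -0.086], [0.08, 0.997, 0.005], [0.087, -0.002, -0.996]]
wrist_force: [-0.3, -1.2, -4.4]
opening: 0.0334
finger_force: 60.2
My -0.161 Fz -4.38 tq [ -0.091 -31.829 -32.972  -0.094  -0.105  -0.05 ] vel 40.04
clock: 34.25
tcp_pos: [0.5062, 0.2031, 0.243]
orientation: [[-0.985, 0.08, 0.154], [0.079, 0.997, -0.014], [-0.155, -0.002, -0.988]]
wrist_force: [0.8, 0.5, -3.7]
opening: 0.0338
finger_force: 60.3
My 0.249 Fz -3.71 tq [ 6.700
[... 718 characters left out ...]
pening: 0.0336
finger_force: 61.1
My [ 0.151  0.005  0.005  0.019 -0.058 -0.017 -0.053 -0.016 -0.056  0.022
  0.036 -0.043 -0.005 -0.028  0.015  0.03 ] mean 0.001 sd 0.049
clock: 37.05
tcp_pos: [0.4558, 0.2076, 0.2461]
orientation: [[-0.948, 0.08, 0.307], [0.076, 0.997, -0.024], [-0.308, 0.0, -0.951]]
wrist_force: [0.2, -0.5, -3.3]
opening: 0.0334
finger_force: 61.1
clock: 37.55
tcp_pos: [0.4585, 0.2071, 0.2462]
orientation: [[-0.997, 0.082, -0.002], [0.082, 0.997, 0.0], [0.002, 0.0, -1.0]]
wrist_force: [-0.0, 0.3, -2.9]
opening: 0.0335
finger_force: 61.1
My [-0.15  -0.055  0.022 -0.036  0.     0.031  0.038 -0.02  -0.032  0.035
  0.012 -0.021  0.034 -0.004 -0.038 -0.001] mean -0.012 sd 0.046
```

```bash
python3 -m inch '[{"xyz":[0,0,-0.8],"rotation":[0,0,0]},{"xyz":[0,0,-1],"rotation":[0,0,0]},{"xyz":[0,0,-1],"rotation":[0,0,0]},{"xyz":[0,0,-1],"rotation":[0,0,0]},{"xyz":[0,0,-0.8],"rotation":[0,0,0]}]'
python3 -m inch '[{"xyz":[0,0,-0.5],"rotation":[0,0,0]},{"xyz":[0,0,-0.4],"rotation":[0,0,0]},{"xyz":[0,0,-0.4],"rotation":[0,0,0]},{"xyz":[0,0,-0.4],"rotation":[0,0,0]}]'
python3 -m inch '[{"xyz":[0,0,-0.3],"rotation":[0,0,0]},{"xyz":[0,0,-0.25],"rotation":[0,0,0]},{"xyz":[0,0,0],"rotation":[0,0,0]}]'
```

```text
clock: 38.85
tcp_pos: [0.4559, 0.2073, 0.1295]
orientation: [[-0.997, 0.08, -0.001], [0.08, 0.997, -0.0], [0.001, -0.0, -1.0]]
wrist_force: [-0.5, 0.9, -2.8]
opening: 0.0335
finger_force: 61.1
clock: 39.25
tcp_pos: [0.4571, 0.2077, 0.0888]
orientation: [[-0.997, 0.08, 0.002], [0.08, 0.997, 0.001], [-0.002, 0.001, -1.0]]
wrist_force: [-0.6, 0.0, -4.4]
opening: 0.0335
finger_force: 61.1
clock: 39.55
tcp_pos: [0.457, 0.2077, 0.0755]
orientation: [[-0.997, 0.08, 0.001], [0.08, 0.997, 0.001], [-0.001, 0.001, -1.0]]
wrist_force: [-0.0, -0.1, -3.9]
opening: 0.0331
finger_force: 61.2
```

```bash
python3 -m inch '[{"xyz":[0,0,-0.04],"rotation":[0,0,0]},{"xyz":[0,0,0],"rotation":[0,0,0]},{"xyz":[0,0,0],"rotation":[0,0,0]}]' 0.75
python3 -m inch '[{"xyz":[0,0,0.5],"rotation":[0,0,0]},{"xyz":[0,0,1],"rotation":[0,0,0]},{"xyz":[0,0,1],"rotation":[0,0,0]},{"xyz":[0,0,0.7],"rotation":[0,0,0]},{"xyz":[-0.05,-0.79,0],"rotation":[0,0,0]}]'
python3 -m inch '[{"xyz":[-0.08,-1,0],"rotation":[0,0,0]},{"xyz":[-0.08,-1,0],"rotation":[0,0,0]},{"xyz":[-0.08,-1,0],"rotation":[0,0,0]},{"xyz":[-0.08,-1,0],"rotation":[0,0,0]},{"xyz":[-0.08,-1,0],"rotation":[0,0,0]}]'
python3 -m inch '[{"xyz":[-0.08,-1,0],"rotation":[0,0,0]},{"xyz":[0,0,0],"rotation":[0,0,0]}]'
python3 -m inch '[{"xyz":[0,0,-1],"rotation":[0,0,0]},{"xyz":[0,0,-1],"rotation":[0,0,0]},{"xyz":[0,0,-0.8],"rotation":[0,0,0]},{"xyz":[0,0,-0.4],"rotation":[0,0,0]},{"xyz":[0,0,0],"rotation":[0,0,0]}]'
```

```text
clock: 39.85
tcp_pos: [0.457, 0.2076, 0.0745]
orientation: [[-0.997, 0.08, 0.002], [0.08, 0.997, 0.001], [-0.001, 0.001, -1.0]]
wrist_force: [0.6, -0.6, -0.2]
opening: 0.0638
finger_force: 0.0
clock: 40.35
tcp_pos: [0.4575, 0.1895, 0.1589]
orientation: [[-0.997, 0.078, 0.009], [0.078, 0.997, 0.004], [-0.008, 0.004, -1.0]]
wrist_force: [-0.1, -0.3, 0.1]
opening: 0.0638
finger_force: 0.0
clock: 40.85
tcp_pos: [0.4454, 0.0617, 0.1552]
orientation: [[-0.997, 0.08, 0.002], [0.08, 0.997, 0.0], [-0.002, 0.0, -1.0]]
wrist_force: [-0.7, 0.3, 1.5]
opening: 0.0641
finger_force: 0.0
clock: 41.05
tcp_pos: [0.4434, 0.0355, 0.1552]
orientation: [[-0.996, 0.084, 0.002], [0.084, 0.996, -0.001], [-0.002, -0.001, -1.0]]
wrist_force: [0.0, 0.0, 0.5]
opening: 0.0637
finger_force: 0.0
clock: 41.55
tcp_pos: [0.4424, 0.0382, 0.0729]
orientation: [[-0.997, 0.08, -0.003], [0.08, 0.997, 0.001], [0.003, 0.0, -1.0]]
wrist_force: [-0.0, -0.3, -0.5]
opening: 0.0638
finger_force: 0.0
```

```bash
python3 -m inch '[{"xyz":[0,0,0],"rotation":[0,0,0]},{"xyz":[0,0,0],"rotation":[0,0,0]},{"xyz":[0,0,0],"rotation":[0,0,0]},{"xyz":[0,0,0],"rotation":[0,0,0]}]' 0
python3 -m inch '[{"xyz":[0,0,0.3],"rotation":[0,0,0]},{"xyz":[0,0,0.8],"rotation":[0,0,0]},{"xyz":[0,0,1],"rotation":[0,0,0]},{"xyz":[0,0,1],"rotation":[0,0,0]},{"xyz":[0,0,1],"rotation":[0,0,0]}]'
python3 -m inch '[{"xyz":[0,0,1],"rotation":[0,0,0]},{"xyz":[0,0,1],"rotation":[0,0,0]},{"xyz":[0,0,0.8],"rotation":[0,0,0]}]'
python3 -m inch '[{"xyz":[0,0,0],"rotation":[0.08,1,0]},{"xyz":[0,0,0],"rotation":[0.08,1,0]},{"xyz":[0,0,0],"rotation":[0.08,1,0]},{"xyz":[0,0,0],"rotation":[0.02,0.25,0]},{"xyz":[0,0,0],"rotation":[0,0,0]}]'
python3 m2.py
python3 -m inch '[{"xyz":[0,0,0],"rotation":[-0.06,-1,0]},{"xyz":[0,0,0],"rotation":[-0.06,-0.75,0]},{"xyz":[0,0,0],"rotation":[-0.06,-0.75,0]},{"xyz":[0,0,0],"rotation":[-0.06,-0.5,0]},{"xyz":[0,0,0],"rotation":[-0.02,-0.25,0]}]' 
python3 m2.py
```

```text
clock: 41.95
tcp_pos: [0.4445, 0.0378, 0.0755]
orientation: [[-0.997, 0.08, 0.004], [0.08, 0.997, 0.0], [-0.004, 0.001, -1.0]]
wrist_force: [1.1, 0.8, 4.3]
opening: 0.0333
finger_force: 60.7
clock: 42.45
tcp_pos: [0.442, 0.0376, 0.1762]
orientation: [[-0.997, 0.081, -0.003], [0.081, 0.997, -0.0], [0.003, -0.0, -1.0]]
wrist_force: [-0.0, 0.2, -3.3]
opening: 0.0332
finger_force: 60.0
clock: 42.75
tcp_pos: [0.4426, 0.0376, 0.247]
orientation: [[-0.997, 0.081, -0.001], [0.081, 0.997, -0.0], [0.001, -0.0, -1.0]]
wrist_force: [-0.0, 0.1, -4.0]
opening: 0.0334
finger_force: 60.1
clock: 43.25
tcp_pos: [0.4433, 0.0375, 0.2448]
orientation: [[-0.938, 0.081, -0.336], [0.076, 0.997, 0.027], [0.337, -0.0, -0.942]]
wrist_force: [-1.2, 0.2, -3.8]
opening: 0.0332
finger_force: 60.2
My [-0.408 -0.352 -0.389 -0.387 -0.383 -0.357 -0.349 -0.361 -0.391 -0.388
 -0.385 -0.407 -0.372 -0.402 -0.381 -0.37 ] mean -0.380 sd 0.018
clock: 44.55
tcp_pos: [0.4423, 0.0378, 0.2466]
orientation: [[-0.997, 0.08, 0.001], [0.08, 0.997, -0.0], [-0.001, 0.0, -1.0]]
wrist_force: [-0.9, -0.8, -3.6]
opening: 0.0327
finger_force: 60.7
My [ 0.156 -0.007 -0.027 -0.031  0.028 -0.038 -0.041 -0.029  0.036 -0.079
 -0.002 -0.014  0.018  0.028 -0.056  0.031] mean -0.002 sd 0.052
```

```bash
python3 -m inch '[{"xyz":[0,0,0],"rotation":[-0.08,-1,0]},{"xyz":[0,0,0],"rotation":[-0.08,-1,0]},{"xyz":[0,0,0],"rotation":[-0.08,-1,0]},{"xyz":[0,0,0],"rotation":[-0.02,-0.25,0]},{"xyz":[0,0,0],"rotation":[0,0,0]}]'
python3 -m inch '[{"xyz":[0,0,0],"rotation":[0,0,0]},{"xyz":[0,0,0],"rotation":[0,0,0]}]' >/dev/null; python3 m.py
python3 -m inch '[{"xyz":[0,0,0],"rotation":[0.06,1,0]},{"xyz":[0,0,0],"rotation":[0.06,0.75,0]},{"xyz":[0,0,0],"rotation":[0.06,0.75,0]},{"xyz":[0,0,0],"rotation":[0.06,0.5,0]},{"xyz":[0,0,0],"rotation":[0.02,0.25,0]}]' 
python3 m2.py
```

```text
clock: 45.85
tcp_pos: [0.4422, 0.0378, 0.2461]
orientation: [[-0.94, 0.08, 0.333], [0.075, 0.997, -0.027], [-0.334, 0.0, -0.943]]
wrist_force: [0.1, -0.7, -4.6]
opening: 0.0339
finger_force: 60.7
My 0.391 Fz -4.06 tq [  0.053 -18.34  -34.981  -0.087  -1.848  -0.   ] vel 0.19
clock: 46.55
tcp_pos: [0.4448, 0.0374, 0.2461]
orientation: [[-0.997, 0.08, -0.002], [0.08, 0.997, 0.0], [0.002, 0.0, -1.0]]
wrist_force: [-0.4, 0.4, -3.0]
opening: 0.0331
finger_force: 60.7
My [-0.081 -0.051  0.028  0.034 -0.088  0.08  -0.044 -0.064  0.145 -0.105
  0.002  0.056 -0.12   0.097 -0.037 -0.086] mean -0.015 sd 0.077
```

```bash
python3 -m inch '[{"xyz":[0,0,-0.9],"rotation":[0,0,0]},{"xyz":[0,0,-1],"rotation":[0,0,0]},{"xyz":[0,0,-1],"rotation":[0,0,0]},{"xyz":[0,0,-1],"rotation":[0,0,0]},{"xyz":[0,0,-0.9],"rotation":[0,0,0]}]'
python3 -m inch '[{"xyz":[0,0,-0.5],"rotation":[0,0,0]},{"xyz":[0,0,-0.5],"rotation":[0,0,0]},{"xyz":[0,0,-0.5],"rotation":[0,0,0]},{"xyz":[0,0,-0.35],"rotation":[0,0,0]}]'
python3 -m inch '[{"xyz":[0,0,-0.2],"rotation":[0,0,0]},{"xyz":[0,0,0],"rotation":[0,0,0]}]'
```

```text
clock: 47.85
tcp_pos: [0.4429, 0.0377, 0.1251]
orientation: [[-0.997, 0.08, -0.0], [0.08, 0.997, 0.0], [0.0, 0.0, -1.0]]
wrist_force: [0.1, -1.0, -3.2]
opening: 0.0334
finger_force: 60.7
clock: 48.25
tcp_pos: [0.4434, 0.0377, 0.0796]
orientation: [[-0.997, 0.079, 0.0], [0.079, 0.997, 0.0], [-0.0, 0.0, -1.0]]
wrist_force: [0.0, 0.2, -2.8]
opening: 0.0334
finger_force: 60.7
clock: 48.45
tcp_pos: [0.4438, 0.0377, 0.0759]
orientation: [[-0.997, 0.079, 0.002], [0.079, 0.997, -0.0], [-0.002, 0.0, -1.0]]
wrist_force: [-0.4, -0.1, -3.3]
opening: 0.0332
finger_force: 60.7
```

```bash
sed -i 's/range(16)/range(12)/' m2.py
python3 -m inch '[{"xyz":[0,0,-0.06],"rotation":[0,0,0]},{"xyz":[0,0,0],"rotation":[0,0,0]},{"xyz":[0,0,0],"rotation":[0,0,0]}]' 0.75
python3 -m inch '[{"xyz":[0,0,0.6],"rotation":[0,0,0]},{"xyz":[0,0,1],"rotation":[0,0,0]},{"xyz":[0,0,1],"rotation":[0,0,0]},{"xyz":[0,0,0.6],"rotation":[0,0,0]},{"xyz":[0.05,0.7,0],"rotation":[0,0,0]}]'
python3 -m inch '[{"xyz":[0.07,1,0],"rotation":[0,0,0]},{"xyz":[0.07,1,0],"rotation":[0,0,0]},{"xyz":[0.07,0.7,0],"rotation":[0,0,0]},{"xyz":[0,0,0],"rotation":[0,0,0]}]'
python3 -m inch '[{"xyz":[0,0,-1],"rotation":[0,0,0]},{"xyz":[0,0,-1],"rotation":[0,0,0]},{"xyz":[0,0,-0.8],"rotation":[0,0,0]},{"xyz":[0,0,-0.4],"rotation":[0,0,0]},{"xyz":[0,0,0],"rotation":[0,0,0]}]'
python3 -m inch '[{"xyz":[0,0,0],"rotation":[0,0,0]},{"xyz":[0,0,0],"rotation":[0,0,0]},{"xyz":[0,0,0],"rotation":[0,0,0]},{"xyz":[0,0,0],"rotation":[0,0,0]}]' 0
python3 -m inch '[{"xyz":[0,0,0.3],"rotation":[0,0,0]},{"xyz":[0,0,0.8],"rotation":[0,0,0]},{"xyz":[0,0,1],"rotation":[0,0,0]},{"xyz":[0,0,1],"rotation":[0,0,0]},{"xyz":[0,0,1],"rotation":[0,0,0]}]'
python3 -m inch '[{"xyz":[0,0,1],"rotation":[0,0,0]},{"xyz":[0,0,1],"rotation":[0,0,0]},{"xyz":[0,0,0.8],"rotation":[-0.08,-1,0]},{"xyz":[0,0,0],"rotation":[-0.08,-1,0]},{"xyz":[0,0,0],"rotation":[-0.08,-1,0]}]'
python3 -m inch '[{"xyz":[0,0,0],"rotation":[-0.02,-0.5,0]},{"xyz":[0,0,0],"rotation":[0,0,0]},{"xyz":[0,0,0],"rotation":[0,0,0]},{"xyz":[0,0,0],"rotation":[0,0,0]},{"xyz":[0,0,0],"rotation":[0,0,0]}]'; python3 m.py
python3 -m inch '[{"xyz":[0,0,0],"rotation":[0.06,1,0]},{"xyz":[0,0,0],"rotation":[0.06,1,0]},{"xyz":[0,0,0],"rotation":[0.06,0.75,0]},{"xyz":[0,0,0],"rotation":[0.06,0.5,0]},{"xyz":[0,0,0],"rotation":[0.02,0.25,0]}]' 
python3 m2.py
```

```text
clock: 48.75
tcp_pos: [0.4438, 0.0376, 0.0743]
orientation: [[-0.997, 0.08, 0.002], [0.08, 0.997, 0.0], [-0.002, 0.0, -1.0]]
wrist_force: [-0.3, 0.1, 0.4]
opening: 0.0643
finger_force: 0.0
clock: 49.25
tcp_pos: [0.4466, 0.0542, 0.1572]
orientation: [[-0.997, 0.082, 0.007], [0.082, 0.997, -0.001], [-0.007, -0.0, -1.0]]
wrist_force: [-0.6, -0.4, 0.1]
opening: 0.064
finger_force: 0.0
clock: 49.65
tcp_pos: [0.4499, 0.1244, 0.154]
orientation: [[-0.997, 0.077, 0.001], [0.077, 0.997, 0.001], [-0.001, 0.001, -1.0]]
wrist_force: [0.1, -0.1, 0.4]
opening: 0.0642
finger_force: 0.0
clock: 50.15
tcp_pos: [0.4486, 0.122, 0.0722]
orientation: [[-0.997, 0.08, -0.003], [0.08, 0.997, -0.001], [0.003, -0.001, -1.0]]
wrist_force: [0.2, -0.2, 0.2]
opening: 0.0638
finger_force: 0.0
clock: 50.55
tcp_pos: [0.4509, 0.1229, 0.0752]
orientation: [[-0.997, 0.079, 0.004], [0.079, 0.997, 0.001], [-0.004, 0.001, -1.0]]
wrist_force: [0.5, 0.2, 4.3]
opening: 0.0331
finger_force: 61.0
clock: 51.05
tcp_pos: [0.4486, 0.1225, 0.176]
orientation: [[-0.997, 0.079, -0.003], [0.079, 0.997, -0.001], [0.003, -0.001, -1.0]]
w
[... 169 characters left out ...]
5], [-0.313, 0.0, -0.95]]
wrist_force: [-0.1, 0.5, -4.2]
opening: 0.0336
finger_force: 60.1
clock: 52.05
tcp_pos: [0.4501, 0.1226, 0.2459]
orientation: [[-0.931, 0.08, 0.357], [0.075, 0.997, -0.027], [-0.358, 0.002, -0.934]]
wrist_force: [-0.2, -0.2, -4.5]
opening: 0.0335
finger_force: 60.5
My 0.379 Fz -4.49 tq [ 6.3000e-02 -2.0316e+01 -3.4978e+01 -5.4500e-01 -1.8550e+00 -1.0000e-03] vel 0.33
clock: 52.55
tcp_pos: [0.4512, 0.1223, 0.2458]
orientation: [[-0.997, 0.08, -0.001], [0.08, 0.997, -0.0], [0.001, -0.0, -1.0]]
wrist_force: [-0.4, -0.7, -3.5]
opening: 0.0335
finger_force: 60.8
My [-0.212 -0.013 -0.079 -0.009 -0.017 -0.002 -0.021 -0.102 -0.078 -0.002
  0.024 -0.036] mean -0.046 sd 0.062
```

```bash
python3 -m inch '[{"xyz":[0,0,0],"rotation":[0.08,1,0]},{"xyz":[0,0,0],"rotation":[0.08,1,0]},{"xyz":[0,0,0],"rotation":[0.08,1,0]},{"xyz":[0,0,0],"rotation":[0.04,0.5,0]},{"xyz":[0,0,0],"rotation":[0,0,0]}]'
python3 -m inch '[{"xyz":[0,0,0],"rotation":[0,0,0]},{"xyz":[0,0,0],"rotation":[0,0,0]}]'; python3 m.py
python3 -m inch '[{"xyz":[0,0,0],"rotation":[-0.06,-1,0]},{"xyz":[0,0,0],"rotation":[-0.06,-1,0]},{"xyz":[0,0,0],"rotation":[-0.06,-0.75,0]},{"xyz":[0,0,0],"rotation":[-0.06,-0.5,0]},{"xyz":[0,0,0],"rotation":[-0.02,-0.25,0]}]' 
python3 m2.py
```

```text
clock: 53.65
tcp_pos: [0.4509, 0.1224, 0.2447]
orientation: [[-0.93, 0.08, -0.359], [0.075, 0.997, 0.029], [0.361, -0.0, -0.933]]
wrist_force: [-0.0, 0.5, -4.2]
opening: 0.033
finger_force: 60.8
clock: 53.85
tcp_pos: [0.4495, 0.1228, 0.2466]
orientation: [[-0.931, 0.079, -0.356], [0.074, 0.997, 0.029], [0.357, 0.001, -0.934]]
wrist_force: [-0.3, -0.8, -4.5]
opening: 0.0334
finger_force: 60.8
My -0.405 Fz -4.48 tq [ -0.138 -36.639 -30.937   0.351   1.935   0.   ] vel 0.56
clock: 54.35
tcp_pos: [0.4483, 0.123, 0.2473]
orientation: [[-0.997, 0.077, 0.003], [0.077, 0.997, 0.002], [-0.003, 0.003, -1.0]]
wrist_force: [-0.5, 0.1, -4.0]
opening: 0.0333
finger_force: 60.9
My [ 0.114  0.037  0.031  0.042  0.02  -0.016 -0.004 -0.009 -0.048  0.012
  0.071  0.02 ] mean 0.022 sd 0.040
```

```bash
sed -i 's/range(12)/range(18)/' m2.py
python3 m2.py
python3 -m inch '[{"xyz":[0,0,0],"rotation":[-0.08,-1,0]},{"xyz":[0,0,0],"rotation":[-0.08,-1,0]},{"xyz":[0,0,0],"rotation":[-0.08,-1,0]},{"xyz":[0,0,0],"rotation":[-0.04,-1,0]},{"xyz":[0,0,0],"rotation":[0,0,0]}]'
python3 -m inch '[{"xyz":[0,0,0],"rotation":[0.06,1,0]},{"xyz":[0,0,0],"rotation":[0.06,1,0]},{"xyz":[0,0,0],"rotation":[0.06,1,0]},{"xyz":[0,0,0],"rotation":[0.06,0.6,0]},{"xyz":[0,0,0],"rotation":[0.02,0.4,0]}]' 
python3 m2.py
```

```text
My [-0.017  0.021  0.     0.041  0.003  0.02   0.     0.01   0.067  0.027
 -0.005 -0.024  0.031  0.054  0.     0.005  0.032  0.035] mean 0.017 sd 0.023
clock: 56.35
tcp_pos: [0.4466, 0.1228, 0.2439]
orientation: [[-0.912, 0.076, 0.403], [0.071, 0.997, -0.026], [-0.404, 0.005, -0.915]]
wrist_force: [0.3, -0.2, -4.0]
opening: 0.033
finger_force: 60.9
clock: 56.85
tcp_pos: [0.4514, 0.1224, 0.2465]
orientation: [[-0.997, 0.079, -0.003], [0.079, 0.997, 0.0], [0.003, 0.0, -1.0]]
wrist_force: [0.6, -0.1, -4.0]
opening: 0.0331
finger_force: 60.9
My [-0.186 -0.027 -0.062 -0.045 -0.033 -0.001 -0.003 -0.065 -0.036 -0.046
 -0.029 -0.039 -0.011 -0.059 -0.092 -0.034 -0.054 -0.035] mean -0.048 sd 0.040
```

Case M shows a clear, repeatable weight shift: +0.017 N·m with the front end last down, −0.040 with the rear. The other two show none. M is the loose one, so I'll carry it out forward.

```bash
python3 -m inch '[{"xyz":[0.5,-0.03,0],"rotation":[0,0,0]},{"xyz":[0.9,-0.05,0],"rotation":[0,0,0]},{"xyz":[1,-0.05,0],"rotation":[0,0,0]},{"xyz":[1,-0.05,0],"rotation":[0,0,0]},{"xyz":[1,-0.05,0.2],"rotation":[0,0,0]}]'
python3 -m inch '[{"xyz":[1,-0.05,0.2],"rotation":[0,0,0]},{"xyz":[1,-0.05,0.2],"rotation":[0,0,0]},{"xyz":[0.8,-0.05,0],"rotation":[0,0,0]},{"xyz":[0.4,0,0],"rotation":[0,0,0]},{"xyz":[0,0,0],"rotation":[0,0,0]}]'
python3 -m inch '[{"xyz":[0,0,0],"rotation":[0,0,0]},{"xyz":[0,0,0],"rotation":[0,0,0]},{"xyz":[0,0,0],"rotation":[0,0,0]},{"xyz":[0,0,0],"rotation":[0,0,0]},{"xyz":[0,0,0],"rotation":[0,0,0]}]'
python3 - <<'E'
from h import *
p,d=cap("scene"); cv2.imwrite("pics/fin.png",p[...,::-1]); W=cloud("scene",d)
x,y,z=W[...,0],W[...,1],W[...,2]
m=(d>0)&(x>.36)&(x<.54)&(y>-.03)&(y<.27)&(z>.085)&(z<.108)
n,l,st,c=cv2.connectedComponentsWithStats(m.astype('uint8'))
for i in range(1,n):
    if st[i,4]>30:
        Q=W[l==i]; r=cv2.minAreaRect(Q[:,:2].astype('float32')); print(r,np.median(Q[:,2]))
print(bot.read_state()["clock"])
E
```

```text
clock: 58.25
tcp_pos: [0.5612, 0.1167, 0.2498]
orientation: [[-0.997, 0.078, -0.002], [0.078, 0.997, -0.0], [0.002, -0.0, -1.0]]
wrist_force: [0.1, 0.3, -3.0]
opening: 0.0334
finger_force: 60.9
clock: 58.75
tcp_pos: [0.6408, 0.1129, 0.2594]
orientation: [[-0.997, 0.079, -0.002], [0.079, 0.997, -0.0], [0.002, -0.0, -1.0]]
wrist_force: [-0.0, 0.0, -3.2]
opening: 0.0333
finger_force: 60.9
clock: 59.25
tcp_pos: [0.6393, 0.1133, 0.2615]
orientation: [[-0.997, 0.078, 0.0], [0.078, 0.997, -0.0], [-0.0, -0.0, -1.0]]
wrist_force: [0.5, -0.3, -3.1]
opening: 0.0332
finger_force: 60.9
((0.4422464072704315, 0.03982105851173401), (0.03900053724646568, 0.12444262206554413), 85.91715240478516) 0.09658303301938388
((0.4551869034767151, 0.209618479013443), (0.038099516183137894, 0.12343400716781616), 84.66350555419922) 0.09677539959739948
59.3
```

View pics/fin.png

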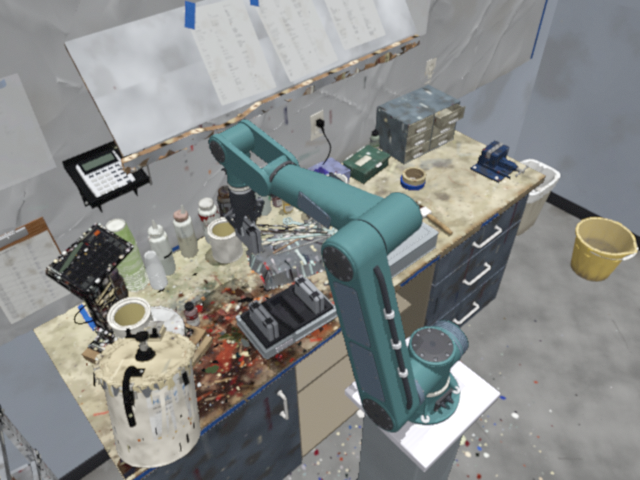

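The final view shows two cases seated in the tray at (263,320) and (309,292), the cover at about (410,250), and the held case above and past the tray at about (252,235). I'm handing in.

```bash
python3 -c 'from station import hand_in; print(hand_in())'
```

```text
the job is handed in; nothing more can be done
None
```

I handed the job in at about 59 s, with the middle case held upright and still past the tray's far side, its underside about 19 cm above the worktop. I judged it the loose one from a repeated end-to-end weight shift of 0.057 N m (about half the 0.11 N m maximum), as I couldn't feel the knocks themselves. The other two showed no shift and are back in their pockets, and the cover stands flat on the clear worktop to the right.

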